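# Build a ring-cell stack on the indexing rig, park it under the hood and set the meter

### The job

Get the ring-cell stack ready for its voltage test: pull the rig's red plunger knob, move the carriage from the measuring position to the loading position (yellow mark) and let the pin lock in there, then thread the rings on the brass post, fully home: the copper ring first, then every white cell on the bench, in any order, and the black collar on top. Move the carriage back to the measuring position under the clear hood (blue mark) with the pin locked in again, and turn the multimeter's selector to the green mark. Leave everything else on the bench where it is.

Things in the scene. Friction and masses are not known exactly. Their poses are not given: they have to be found in the camera images.
- rig: Indexing test rig, fixed: grey base plate 260 x 320 x 10 mm, origin at the centre of its underside, x to the rear (away from the robot), y along the slide to the measuring end. The carriage runs along y. Steel index bar along x = -75 mm, holes 80 mm apart: measuring (blue mark, y = +80), spare (white mark, y = 0), loading (yellow mark, y = -80). End blocks 32 mm high at y = +-148 mm.
- hood (a point): Centre of the underside of the clear hood's roof, at the rig's measuring end, 136 mm above the bench. The roof, 97 (x) x 100 (y) x 4 mm, covers the post when the carriage is at the measuring hole, so no ring can be put on there; a clear wall closes its rear. The plunger knob stays in front of it, 105 mm from the roof's front edge. Axes as the rig's.
- carriage (a joint): Slide of the carriage along the rig's -y, m: 0 measuring hole (start, locked), 0.080 spare hole, 0.160 loading hole; ends of travel -0.002 and 0.162. Slides with some 2 N once the pin is out, stays where it is left. Aluminium plate 200 (x) x 90 mm (y), its top 42 mm above the bench, with the plunger at the front and the brass post at the rear, 140 mm apart in x.
- plunger (a joint): Lift of the spring plunger, m: 0 pin fully down in a hole, 0.010 pin resting on the bar between holes, 0.014 fully pulled. Lift it more than 0.011 to clear the bar. The spring pushes down with 4 N seated, about 9 N pulled, so it drops back when released. Pin 8 mm with a round nose, holes 10 mm wide: release within about 2 mm of the hole.
- plunger_knob (a point): Middle of the red plunger knob, an upright cylinder 28 mm in diameter and 22 mm high (11 mm above and below this point), on the carriage; 73 mm above the bench when the pin is seated; moves with plunger and carriage. Axes as the rig's. Below it a 17 mm sleeve reaches the carriage. Dragging the lifted knob drags the carriage.
- load_hole (a point): Centre of the loading hole at the top of the index bar, 24 mm above the bench; the knob is straight above it when the carriage is in the loading position. Fixed to the rig.
- measure_hole (a point): Centre of the measuring hole at the top of the index bar, 24 mm above the bench; the knob is straight above it when the carriage is in the measuring position. Fixed to the rig.
- post_seat (a point): On the axis of the brass post, on top of the black 44 mm shoulder the lowest ring rests on, 52 mm above the bench and 10 mm above the carriage. The post is 16 mm in diameter and rises 54 mm above this point, its last 6 mm tapered. Moves with the carriage; axes parallel to the rig's.
- copper_ring: Copper end ring, 60 mm outside, 20 mm bore, 8 mm high, 0.14 kg; goes on first, down on the black shoulder. The origin is the centre of the underside, z is up; it lies flat on the bench, right way up.
- cell1: White ring cell with a thin blue band and a dark top face, 54 mm outside (55 over the band), 20 mm bore, 7 mm high, 0.06 kg. Two to four such cells are present. The origin is the centre of the underside, z is up; it lies flat on the bench, right way up.
- cell2: White ring cell with a thin blue band and a dark top face, 54 mm outside (55 over the band), 20 mm bore, 7 mm high, 0.06 kg. Two to four such cells are present. The origin is the centre of the underside, z is up; it lies flat on the bench, right way up.
- cell3: White ring cell with a thin blue band and a dark top face, 54 mm outside (55 over the band), 20 mm bore, 7 mm high, 0.06 kg. Two to four such cells are present. The origin is the centre of the underside, z is up; it lies flat on the bench, right way up.
- cell4: White ring cell with a thin blue band and a dark top face, 54 mm outside (55 over the band), 20 mm bore, 7 mm high, 0.06 kg. Two to four such cells are present. The origin is the centre of the underside, z is up; it lies flat on the bench, right way up.
- clamp_collar: Black plastic collar with a brass bush, 46 mm outside, 20 mm bore, 12 mm high, 0.05 kg; goes on last, on top of the cells. The origin is the centre of the underside, z is up; it lies flat on the bench, right way up.
- meter: Grey hand multimeter lying face up, fixed, 185 mm (x) by 85 mm (y) by 36 mm high. Origin at the centre of its underside; x towards its screen (away from the robot). The selector stands 22 mm to -x of the centre; around it, on a 30 mm radius, are six coloured dots, clockwise from above: white, red, yellow, green, blue, orange.
- dial (a joint): Angle of the selector, rad, growing clockwise as seen from above, with six click stops 0.5 apart: 0 white, 0.5 red, 1.0 yellow, 1.5 green, 2.0 blue, 2.5 orange. It starts at white, red or yellow (or settles there). It snaps into the nearest stop; it takes about 0.06 N m to turn past a click.
- dial_grip (a point): Middle of the selector's grip bar, on the axis, 51.5 mm above the bench. The bar is 46 mm long, 12 mm wide and 17 mm high (8.5 mm above and below this point) on a 52 mm disc; x points along the bar to the end with the white line, which shows the setting.
- green_mark (a point): The green dot on the meter's face (DC volts): the white line of the selector points at it when the setting is right.
- bowl: White square ceramic bowl, 100 x 100 x 45 mm, a bystander; origin at the centre of its underside.
- jar: Glass electrode jar with a white lid, 84 mm in diameter, 101 mm high, a bystander; origin at the centre of its underside.
- drop_bottle: Amber dropping bottle, 32 mm in diameter, 75 mm high, a bystander; origin at the centre of its underside.
- probe: White and black hand probe lying on the bench, 172 mm long along its x, 22 mm wide, 18 mm high, a bystander; origin at the underside, near the middle.
- screwdriver: Green screwdriver lying on the bench, 160 mm long along its x, a bystander; origin at the underside, near the middle.
- terminal_cap: Red terminal cap with a brass stud, 28 mm in diameter, 22 mm high, a bystander; origin at the centre of its underside.
Mind the look-alikes: they are no part of the job. Of the things that look like the clamp_collar, take the one that is nearest to the robot's base at the start. What is shaped like the cell1 but purple is not meant.

How it is judged:
On the way, in this order (a step that is already met when the one before it is completed fails the run):
1. the carriage is locked at the loading hole (value of joint carriage between 0.156 and 0.164 m and value of joint plunger below 0.003 m), for 0.2 s.
2. with the carriage still there, all rings present are home on the post in order: copper ring, cells, collar (value of joint carriage between 0.156 and 0.164 m and horizontal distance between each of copper_ring, cell1, cell2, cell3, cell4, clamp_collar and post_seat below 0.004 m and angle between each of copper_ring, cell1, cell2, cell3, cell4, clamp_collar's own z axis and vertical below 0.06 rad and z of copper_ring in the frame of post_seat between -0.003 and 0.003 m and linear speed of each of copper_ring, cell1, cell2, cell3, cell4, clamp_collar below 0.03 m/s and z of cell1 in the frame of post_seat between 0.006 and 0.031 m and z of cell2 in the frame of post_seat between 0.006 and 0.031 m and z of cell3 in the frame of post_seat between 0.006 and 0.031 m and z of cell4 in the frame of post_seat between 0.006 and 0.031 m and z of clamp_collar in the frame of post_seat between 0.02 and 0.038 m and z of clamp_collar in the frame of cell1 above 0.005 m and z of clamp_collar in the frame of cell2 above 0.005 m and z of clamp_collar in the frame of cell3 above 0.005 m and z of clamp_collar in the frame of cell4 above 0.005 m), for 0.2 s.
3. the carriage is locked at the measuring hole again (value of joint carriage between -0.004 and 0.004 m and value of joint plunger below 0.003 m), for 0.2 s.
At the end, for the whole second after the job is handed in: Copper ring within 3 mm of the shoulder, every cell above it, collar on top, each within 4 mm of the post axis, level to 0.06 rad, at rest, released; carriage within 4 mm of the measuring hole, pin down (lift under 3 mm); selector within 0.12 rad of green (all of step 3 and horizontal distance between each of copper_ring, cell1, cell2, cell3, cell4, clamp_collar and post_seat below 0.004 m and angle between each of copper_ring, cell1, cell2, cell3, cell4, clamp_collar's own z axis and vertical below 0.06 rad and z of copper_ring in the frame of post_seat between -0.003 and 0.003 m and linear speed of each of copper_ring, cell1, cell2, cell3, cell4, clamp_collar below 0.03 m/s and z of cell1 in the frame of post_seat between 0.006 and 0.031 m and z of cell2 in the frame of post_seat between 0.006 and 0.031 m and z of cell3 in the frame of post_seat between 0.006 and 0.031 m and z of cell4 in the frame of post_seat between 0.006 and 0.031 m and z of clamp_collar in the frame of post_seat between 0.02 and 0.038 m and z of clamp_collar in the frame of cell1 above 0.005 m and z of clamp_collar in the frame of cell2 above 0.005 m and z of clamp_collar in the frame of cell3 above 0.005 m and z of clamp_collar in the frame of cell4 above 0.005 m and value of joint dial between 1.38 and 1.62 rad and velocity of joint dial below 0.1 rad/s and contact force between the fingers and copper_ring below 0.1 N and contact force between the fingers and cell1 below 0.1 N and contact force between the fingers and cell2 below 0.1 N and contact force between the fingers and cell3 below 0.1 N and contact force between the fingers and cell4 below 0.1 N and contact force between the fingers and clamp_collar below 0.1 N); the robot touches nothing.
It fails at once if a bystander is pushed aside by more than 5 cm or the jar or bottle is tipped over (distance of any of bowl, jar, drop_bottle, probe, screwdriver, terminal_cap from where it was at the start of the episode above 0.05 m or angle between any of jar, drop_bottle's own z axis and vertical above 0.5 rad).
Of cell1, cell2, cell3, cell4 only 2 to 4 are there at a start; the rules pass over those that are not, and their reading is None.
At some moment in a run one of copper_ring, cell1, cell2, cell3, cell4, clamp_collar may be knocked a few centimetres aside while the robot is not near it.
It also fails if it takes over 210 s, if anything falls off the work surface, if the arm or the gripper's body presses on something with over 40 N, if the wrist force passes 120 N, or if a joint passes its speed limit or range.

### The arm

A 6-joint arm with a two-finger parallel gripper is mounted at the origin on the work surface. World frame = base frame: x ahead of the robot, y to its left, z up, the work surface at z = 0. Lengths are in m, angles in rad, forces in N, time in s.
With the tool pointing down it reaches from about 0.425 to 0.95 m from the base axis. Payload 3.5 kg.
Tool frame: the origin (TCP) lies at the very end of the fingers, on their centre line; the grasp point (between the pads) lies 19 mm behind it; z points along the fingers, y is the direction in which the jaws open and shut (so a half turn about z gives the same grasp; the last joint's range is limited). The gripper opens to 85 mm and grips with 20 to 120 N. Pads are 22 mm wide; open, the fingers measure 114 mm over their backs; the gripper's body (76 mm by 85 mm) begins 54 mm behind the grasp point. The pads swing forward as they close: fully open they stand 13 mm farther back than shut.
Start: joints at [0.989, 0.286, 1.577, -0, 1.279, -0.15], TCP at [0.282, 0.613, 0.231] pointing down, gripper open.
Joint ranges: [-2.77, 2.77], [-0.9, 2.22], [0.21, 2.48], [-1.53, 4.67], [0.24, 2.81], [-2.84, 2.84]. Speed limits (rad/s): [2.79, 2.79, 3.14, 3.14, 3.14, 3.14].

### API

Orientations are given as a unit quaternion [x, y, z, w].
In Python, from plant import ctrl, imaging gives the robot as it stands.
- The arm moves only by the shell command python3 -m creep 'ROWS' [OPENING] [FORCE]. ROWS is JSON, one flat list of numbers, 4 for each row, row after row: the shift along the tool's x, y, z in units of 25 mm (1.0 is 25 mm), then the turn about the tool's z in units of 5 degrees (1.0 is 5 degrees). A call has 1 to 20 rows; each row is the pose to reach, as a shift and turn from the pose commanded when the call began, along the tool's axes at that moment; what a row does not reach only later rows make up. A row lasts 1/12 s, in which the tool goes at most 41.7 mm and 7.16 degrees, less where a joint would pass 70% of its speed; a pose out of reach is approached as far as the arm can. A call with a gripper value outside its range is refused whole. OPENING is the closure in counts, from 0 (fully open) to 255 (shut), set as the call begins (- or left out, the last holds). The fingers move at their own pace and stop on an object; FORCE is the grip in N (left out, the last holds). Time passes only in rows, so rows that repeat a pose let the fingers close. It gives the time, the measured TCP pose, the force and the opening at its end, in the units of the state.
- ctrl.get_state(): the state, without advancing time (a new reading comes with each control period).
- imaging.read_camera(name): name is "scene" or "side" or "wrist"; returns the picture (420x560x3 uint8, red, green, blue); there is no depth.
- imaging.camera_info(name): a dict with "intrinsics" (3x3 intrinsics, pixels), "origin" and "attitude" of the camera in the world. Camera axes: x right, y down, z forward; pixel columns grow to the right and rows downward; lengths in m; the calibration is good to about 2 mm. A picture is of the moment at which its call begins: read the wrist's pose just before it. camera_info takes no time and is no camera call; for the wrist camera it gives the pose at the moment of the call.
- ctrl.sign_off(): hands the job in, once; it reports no verdict.
Trained networks look in the newest picture that a camera, given by its name, has taken for a name from the list of things; names that differ only in an ending like _2 or _b are one class to them, and where a whole thing is asked for, a point or a joint stands for the part that bears it (a point fixed in the world has none). Each returns a list of dicts, best first, with "p" (0 to 1); they miss things now and then, are a little off and sometimes report something else, mostly with a low value. They report only what shows in the picture. A call takes as long as a camera call. They do not tell look-alikes from the thing itself.
- imaging.silhouettes(camera, name): "mask" (420x560 bool, what is visible of it) and "uv" ([column, row] in pixels, amid what is visible of it).
The state is a dict: "time": time; "qpos": joint angles; "dq": joint speeds; "joint_efforts": joint torques, N m; "eef_pos": TCP position; "tcp_rot": TCP orientation; "contact_force": force on the tool from outside, world axes, zero at the start; "wrist_torque": the same for the moment, N m; "opening": opening from 0.0 (shut) to 1.0 (fully open).
Only numpy, scipy, OpenCV 4.12 (cv2) and the standard library are available. Lean on these libraries where they do the work, as an engineer would, in place of code of your own. Each camera call takes 0.05 s, during which the arm holds its last target.

## Working session

There is one attempt and no reset: what is moved stays moved. The work goes in short steps, Python scripts to look and compute and a shell command to move; the robot and the scene stay as the last step left them, time stands still between calls to the robot, and variables do not carry over. Pictures are saved under pics/ and viewed, and the job is handed in when it is done.

```bash
ls; mkdir -p pics; python3 - <<'E'
from plant import ctrl, imaging
import cv2
print(ctrl.get_state())
for c in ["scene","side","wrist"]:
    im=imaging.read_camera(c); cv2.imwrite(f"pics/{c}0.png",im[:,:,::-1]); print(c,imaging.camera_info(c))
E
```

```text
pics
{'time': 0.0, 'qpos': array([ 9.88970512e-01,  2.87168049e-01,  1.57815497e+00,  6.44952408e-06,
        1.27859385e+00, -1.50009178e-01]), 'dq': array([ 0.00179583, -0.00130841, -0.00075157, -0.00128576,  0.00127897,
        0.00213436]), 'joint_efforts': array([-1.15980779e-04, -4.05969644e+01, -2.92630613e+01, -1.65320612e-04,
        5.71869925e-03, -5.66569810e-06]), 'eef_pos': array([0.28212038, 0.61250453, 0.22995751]), 'tcp_rot': array([ 2.14235512e-01,  9.76781344e-01, -1.08407032e-03, -4.18693296e-04]), 'contact_force': array([ 0.48792396, -0.29441298,  0.03947169]), 'wrist_torque': array([-0.00941165,  0.01346446, -0.00696265]), 'opening': 1.0031217520803177}
scene {'intrinsics': array([[485.44065373,   0.        , 274.95917524],
       [  0.        , 485.44065373, 209.49676789],
       [  0.        ,   0.        ,   1.        ]]), 'origin': array([ 1.26037477, -0.78506294,  0.93462348]), 'attitude': array([ 0.84601868,  0.31416168, -0.15490239, -0.40194536])}
side {'intrinsics': array([[442.85821174,   0.        , 280.9425048 ],
       [  0.        , 442.85821174, 213.01811791],
       [  0.        ,   0.        ,   1.        ]]), 'origin': array([0.34277192, 0.5148991 , 0.85044421]), 'attitude': array([-0.20383338,  0.92026413, -0.327925  ,  0.06349073])}
wrist {'intrinsics': array([[298.0611316 ,   0.        , 284.50670032],
       [  0.        , 298.0611316 , 208.30447609],
       [  0.        ,   0.        ,   1.        ]]), 'origin': array([0.21000551, 0.64704901, 0.37238937]), 'attitude': array([0.83151138, 0.53305522, 0.08287539, 0.13256175])}
```

View pics/scene0.png

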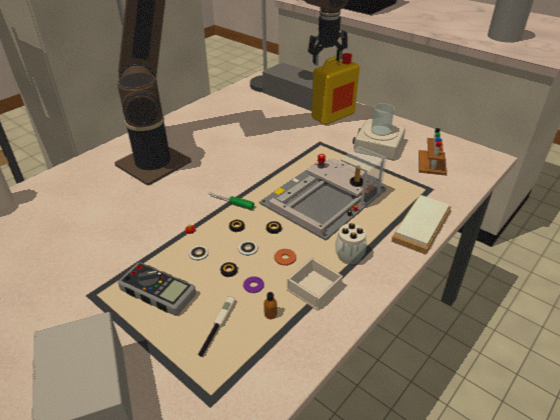

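View pics/side0.png

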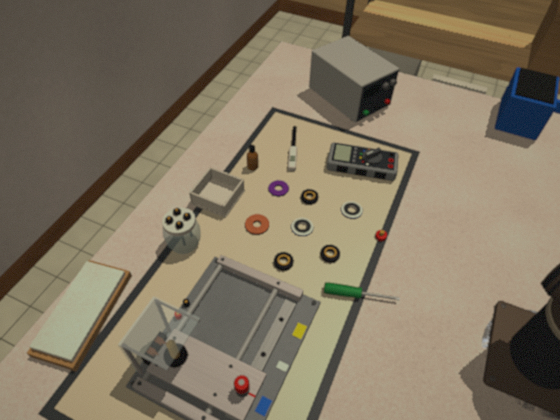

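View pics/wrist0.png

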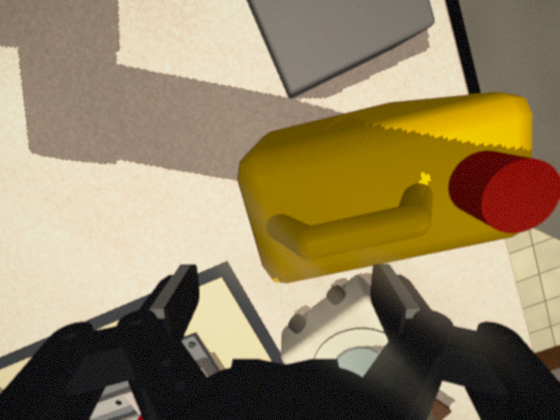

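Scene shows the meter at (157,288), two white cells (199,253), (248,248), three black/brass collars (237,225), (274,227), (229,269), a copper ring (285,257), a purple look-alike (254,285) and the rig at (325,195) with the knob at (321,158). The side view agrees. Next I'll measure.

```bash
cat > h.py <<'E'
from plant import ctrl, imaging
import numpy as np, cv2
from scipy.spatial.transform import Rotation as R
def cam(c):
    i=imaging.camera_info(c); return i["intrinsics"],np.array(i["origin"]),R.from_quat(i["attitude"]).as_matrix()
def ray(c,uv):
    K,o,A=c if isinstance(c,tuple) else cam(c)
    d=A@np.linalg.inv(K)@np.array([uv[0],uv[1],1.0]); return o,d/np.linalg.norm(d)
def onz(c,uv,z):
    o,d=ray(c,uv); return o+d*(z-o[2])/d[2]
def proj(c,P):
    K,o,A=c if isinstance(c,tuple) else cam(c)
    q=(np.atleast_2d(P)-o)@A; p=q@K.T; return p[:,:2]/p[:,2:]
def tri(obs):
    M=np.zeros((3,3));b=np.zeros(3)
    for c,uv in obs:
        o,d=ray(c,uv); Q=np.eye(3)-np.outer(d,d); M+=Q;b+=Q@o
    return np.linalg.solve(M,b)
def shot(c,name):
    ci=cam(c); im=imaging.read_camera(c); cv2.imwrite(f"pics/{name}.png",im[:,:,::-1]); return ci,im
def ring_fit(c,mask,z):
    # centroid of filled outer contour mapped to plane z (convex hull)
    pts=np.argwhere(mask)[:,::-1].astype(np.int32)
    hull=cv2.convexHull(pts)[:,0].astype(float)
    P=np.array([onz(c,p,z)[:2] for p in hull])
    (cx,cy),r=cv2.minEnclosingCircle(P.astype(np.float32))
    return cx,cy,r
E
python3 - <<'E'
from h import *
Z=dict(copper_ring=.008,cell1=.007,clamp_collar=.012,plunger_knob=.08,terminal_cap=.02,meter=.036,dial_grip=.06,bowl=.04,jar=.1,drop_bottle=.07,probe=.015,screwdriver=.02,rig=.02,hood=.136,post_seat=.1)
for cm in ["scene","side"]:
    ci,im=shot(cm,cm+"1"); 
    for n in Z:
        for d in imaging.silhouettes(cm,n):
            if d["p"]<.3: continue
            m=d["mask"]; f=ring_fit(ci,m,Z[n])
            print(cm,n,round(d["p"],2),np.round(d["uv"]),m.sum(),np.round(f,4), im[m].mean(0).round())
E
```

```text
scene copper_ring 0.74 [281. 256.] 256 [ 0.654  -0.0636  0.0319] [167.  90.  49.]
scene cell1 0.56 [249. 282.] 234 [ 0.6549 -0.1919  0.0278] [110.  53. 116.]
scene cell1 0.55 [246. 250.] 190 [ 0.5525 -0.1025  0.0281] [125. 117. 102.]
scene cell1 0.54 [158. 288.] 2471 [ 0.4759 -0.3584  0.1128] [85. 80. 70.]
scene cell1 0.45 [194. 247.] 210 [ 0.4622 -0.2046  0.0285] [128. 120. 105.]
scene clamp_collar 0.56 [236. 229.] 166 [ 0.465 -0.061  0.028] [81. 65. 43.]
scene clamp_collar 0.52 [332. 192.] 6737 [0.5748 0.2898 0.2612] [126. 116. 103.]
scene clamp_collar 0.49 [229. 267.] 208 [ 0.5738 -0.1977  0.0266] [79. 64. 42.]
scene plunger_knob 0.55 [319. 155.] 70 [0.4969 0.3018 0.0275] [142.  50.  40.]
scene terminal_cap 0.52 [187. 230.] 64 [ 0.3823 -0.1638  0.0183] [140.  42.  23.]
scene meter 0.86 [160. 291.] 2335 [ 0.5011 -0.3736  0.1069] [83. 79. 69.]
scene dial_grip 0.63 [145. 275.] 295 [ 0.481 -0.38   0.031] [66. 64. 59.]
scene dial_grip 0.49 [314. 284.] 1826 [ 0.7991 -0.1262  0.084 ] [154. 140. 116.]
scene bowl 0.54 [147. 275.] 270 [ 0.463  -0.3702  0.0296] [67. 65. 61.]
scene jar 0.62 [
[... 2171 characters left out ...]
737 -0.0806  0.0824] [122. 113.  95.]
side bowl 0.6 [361. 164.] 1986 [ 0.4868 -0.3378  0.099 ] [70. 68. 59.]
side jar 0.94 [179. 232.] 1378 [0.7569 0.0901 0.0615] [111. 108.  91.]
side drop_bottle 0.81 [252. 159.] 238 [ 0.7361 -0.1988  0.0457] [75. 54. 33.]
side probe 0.62 [292. 155.] 276 [ 0.6806 -0.3293  0.0889] [122. 116.  97.]
side screwdriver 0.82 [348. 292.] 576 [0.3682 0.0242 0.079 ] [62. 99. 61.]
side rig 0.83 [223. 345.] 21902 [0.5922 0.2142 0.2032] [116. 110.  98.]
side rig 0.72 [214. 380.] 4978 [0.578  0.3063 0.1116] [137. 122. 108.]
side hood 0.86 [222. 344.] 21918 [0.5576 0.2564 0.1745] [116. 110.  98.]
side post_seat 0.85 [212. 378.] 4923 [0.5549 0.3271 0.1006] [137. 122. 109.]
```

```bash
python3 - <<'E'
import cv2
a=cv2.imread("pics/side1.png")[235:420,100:340]; cv2.imwrite("pics/side_rig.png",cv2.resize(a,None,fx=3.2,fy=3.2,interpolation=cv2.INTER_CUBIC))
a=cv2.imread("pics/scene1.png")[135:245,240:440]; cv2.imwrite("pics/scene_rig.png",cv2.resize(a,None,fx=4,fy=4,interpolation=cv2.INTER_CUBIC))
E
```

```text
(no output)
```

View pics/side_rig.png

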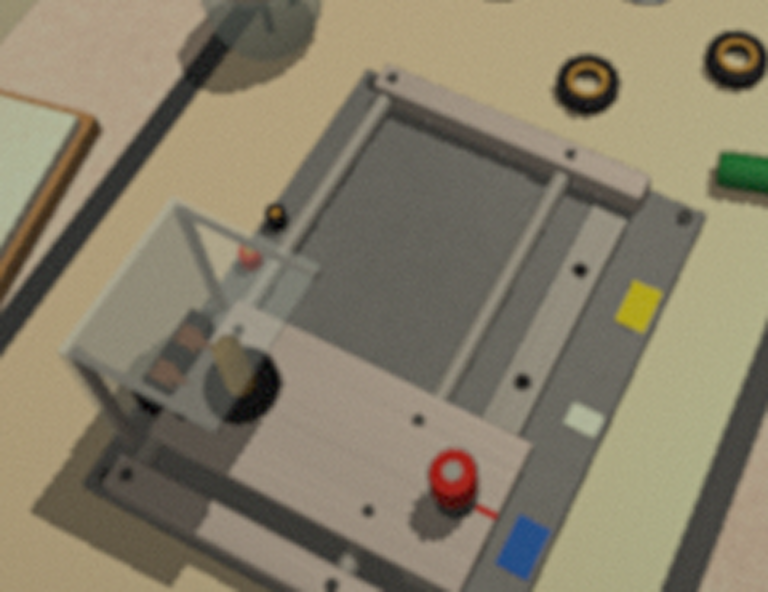

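View pics/scene_rig.png

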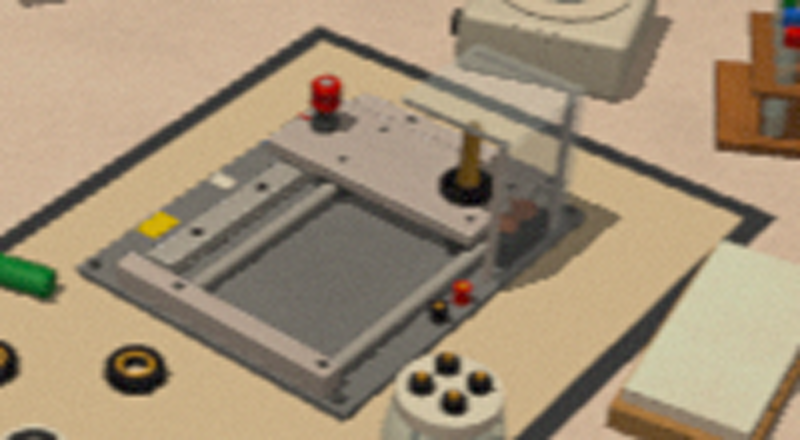

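```bash
python3 - <<'E'
from h import *
from scipy.optimize import least_squares
pts=[((-.075,-.08,.024),(580,270),(197,232)),((-.075,0,.024),(522,382),(262,187)),((-.075,.08,.084),(453,468),(326,80)),
((.065,.08,.106),(222,343),(473,126)),((.065,.08,.052),(243,385),(467,184)),((-.13,-.16,.01),(702,213),(80,268)),((.13,-.16,.01),(372,72),(345,412))]
Cs,Cc=cam("side"),cam("scene")
P=np.array([p[0] for p in pts]);S=np.array([p[1] for p in pts])/3.2+[100,235];C=np.array([p[2] for p in pts])/4+[240,135]
def W(v): 
    c,s=np.cos(v[2]),np.sin(v[2]); return P@np.array([[c,s,0],[-s,c,0],[0,0,1]])+[v[0],v[1],0]
f=lambda v:np.r_[(proj(Cs,W(v))-S).ravel(),(proj(Cc,W(v))-C).ravel()]
r=least_squares(f,[.58,.22,0],loss="soft_l1"); print(r.x,r.fun.reshape(2,-1,2).round(1))
print(W(r.x).round(4))
E
```

```text
[ 0.57048143  0.22920071 -0.01323651] [[[-0.2 -0.1]
  [-0.  -0.1]
  [-0.3  1. ]
  [ 0.5  0.4]
  [-0.8 -0.9]
  [ 1.4 -0.5]
  [-2.1 -1.8]]

 [[-0.1 -0.3]
  [-0.1 -0.4]
  [ 0.   0.3]
  [ 0.2 -1. ]
  [ 0.  -1. ]
  [-1.1 -1. ]
  [-0.1  0.3]]]
[[0.4944 0.1502 0.024 ]
 [0.4955 0.2302 0.024 ]
 [0.4965 0.3102 0.084 ]
 [0.6365 0.3083 0.106 ]
 [0.6365 0.3083 0.052 ]
 [0.4384 0.0709 0.01  ]
 [0.6984 0.0675 0.01  ]]
```

```bash
cat >> h.py <<'E'
def go(x=None,y=None,z=None,yaw=None):
    """units to type; yaw = world angle of tool x in deg"""
    s=ctrl.get_state(); p=np.array(s["eef_pos"]); M=R.from_quat(s["tcp_rot"]).as_matrix()
    t=np.array([p[i] if v is None else v for i,v in enumerate((x,y,z))])
    d=M.T@(t-p)/.025
    a=np.degrees(np.arctan2(M[1,0],M[0,0])); 
    dy=0 if yaw is None else -((yaw-a+180)%360-180)/5
    print("at",p.round(4),"yaw %.1f"%a,"tilt",M[:2,2].round(4),"-> units",d.round(3),"turn %.2f"%dy,"|d| %.0fmm"%(np.linalg.norm(d)*25),"F",np.round(s["contact_force"],1),"op %.3f"%s["opening"],"t %.2f"%s["time"])
E
python3 - <<'E'
from h import *
c=cam("scene")
for uv in [(335,122),(315,110),(357,112),(318,62),(358,70)]: print(uv,onz(c,uv,0).round(3))
print(onz(c,(347,58),.2).round(3),onz(c,(347,58),.15).round(3))
go(.4965,.3102,.20,180)
E
```

```text
(335, 122) [0.317 0.646 0.   ]
(315, 110) [0.196 0.676 0.   ]
(357, 112) [0.337 0.771 0.   ]
(318, 62) [-0.097  1.083  0.   ]
(358, 70) [0.107 1.127 0.   ]
[0.257 0.787 0.2  ] [0.188 0.894 0.15 ]
at [0.2825 0.6131 0.2313] yaw 155.3 tilt [-0.  0.] -> units [-12.846  -7.419   1.253] turn -4.95 |d| 372mm F [ 0.2 -0.5 -0.5] op 1.001 t 1.75
```

```bash
python3 -m creep '[-1,-0.6,-0.5,0, -12.85,-7.42,0.5,-4.95, -12.85,-7.42,0.5,-4.95, -12.85,-7.42,0.5,-4.95, -12.85,-7.42,0.5,-4.95, -12.85,-7.42,1.25,-4.95, -12.85,-7.42,1.25,-4.95, -12.85,-7.42,1.25,-4.95, -12.85,-7.42,1.25,-4.95, -12.85,-7.42,1.25,-4.95, -12.85,-7.42,1.25,-4.95, -12.85,-7.42,1.25,-4.95, -12.85,-7.42,1.25,-4.95, -12.85,-7.42,1.25,-4.95]' 60
python3 - <<'E'
from h import *
c,im=shot("wrist","w1"); print(c[1],c[2].round(3)); go(.4965,.3102,.073,180)
print(proj(c,[[.4965,.3102,.084],[.4944,.1502,.024],[.6365,.3083,.106]]).round(1))
E
```

```text
time: 2.92
eef_pos: [0.496, 0.3114, 0.2005]
tcp_rot: [-0.001, 1.0, 0.0, 0.0]
contact_force: [-0.1, 1.2, 0.6]
opening: 0.768
[0.4163492  0.31219308 0.34264645] [[-0.002  0.951  0.309]
 [ 1.     0.003 -0.   ]
 [-0.001  0.309 -0.951]]
at [0.4959 0.3115 0.2005] yaw -179.9 tilt [0.0005 0.0005] -> units [-0.02  -0.053  5.101] turn 0.03 |d| 128mm F [ 0.6  0.6 -0. ] op 0.765 t 2.97
[[282.4 204.3]
 [137.1 185.9]
 [280.2 346.9]]
```

View pics/w1.png

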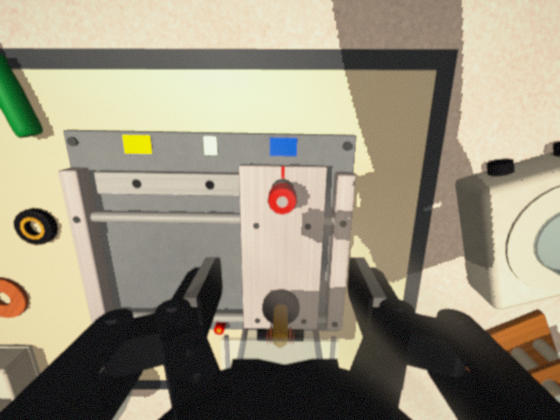

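```bash
python3 -m creep '[0,0,1.5,0, 0,-0.05,3,0, 0,-0.05,4.5,0, 0,-0.05,5.2,0, 0,-0.05,5.8,0, 0,-0.05,5.85,0, 0,-0.05,5.85,0, 0,-0.05,5.85,0]' 90
python3 -m creep '[0,0,0,0, 0,0,0,0, 0,0,0,0, 0,0,0,0, 0,0,0,0, 0,0,0,0, 0,0,0,0, 0,0,0,0]' 255 45
python3 - <<'E'
from h import *
c,im=shot("wrist","w2");go(.4965,.3102,.068,180)
E
```

```text
time: 3.63
eef_pos: [0.4972, 0.3099, 0.0552]
tcp_rot: [-0.001, 1.0, 0.0, 0.001]
contact_force: [0.4, 0.7, -0.6]
opening: 0.645
time: 4.3
eef_pos: [0.4976, 0.3094, 0.0558]
tcp_rot: [-0.0, 1.0, 0.001, 0.001]
contact_force: [-1.8, 0.2, 5.1]
opening: 0.31
at [0.4976 0.3094 0.0558] yaw -180.0 tilt [0.0024 0.0012] -> units [ 0.044  0.031 -0.489] turn 0.00 |d| 12mm F [-1.8  0.3  5.5] op 0.312 t 4.35
```

View pics/w2.png

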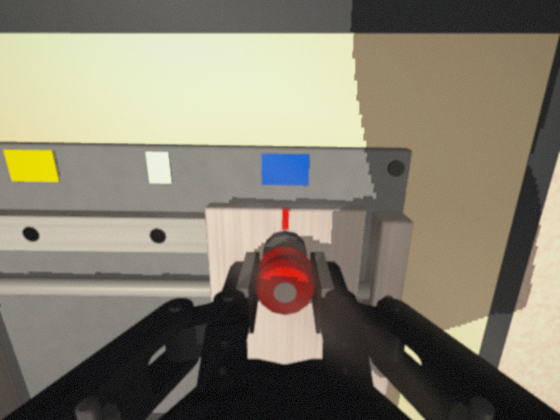

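```bash
python3 -m creep '[0,0,-0.3,0, 0,0,-0.54,0, 0,0,-0.54,0, 0,0,-0.54,0, 0,0,-0.54,0]'
python3 - <<'E'
from h import *
c,im=shot("side","s2");go(.4955,.1502,None,None)
a=im[235:420,100:340]; cv2.imwrite("pics/s2c.png",cv2.resize(a[:,:,::-1],None,fx=3.2,fy=3.2))
E
```

```text
time: 4.77
eef_pos: [0.4974, 0.3087, 0.0665]
tcp_rot: [0.0, 1.0, 0.0, 0.001]
contact_force: [6.6, 1.5, -8.8]
opening: 0.311
at [0.4974 0.3087 0.0665] yaw 180.0 tilt [0.0026 0.0006] -> units [ 7.50e-02 -6.34e+00 -4.00e-03] turn 0.00 |d| 159mm F [ 6.5  1.2 -8.8] op 0.314 t 4.82
```

View pics/s2c.png

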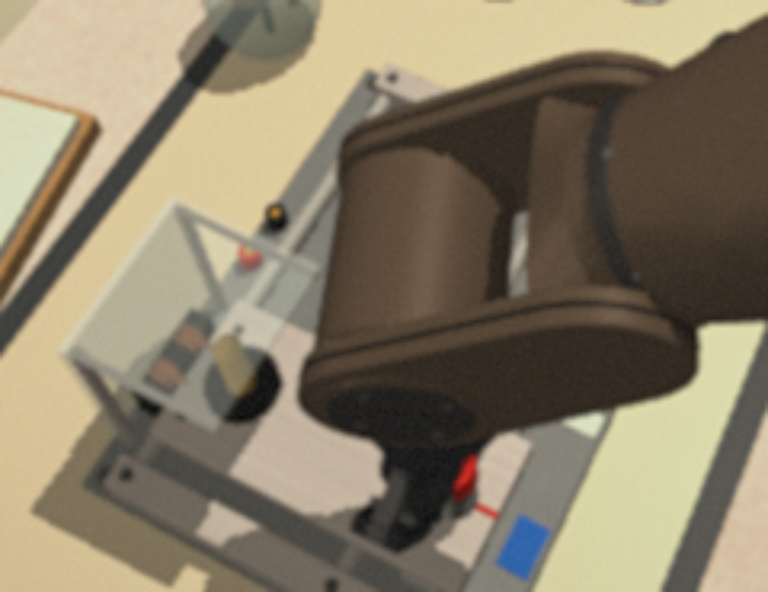

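```bash
python3 -m creep '[0,0,-0.1,0, 0,0,-0.1,0, 0,0,-0.1,0, 0,-0.15,-0.1,0, 0,-0.3,-0.1,0, 0,-0.4,-0.1,0, 0,-0.4,-0.1,0]'
python3 - <<'E'
from h import *
c,im=shot("wrist","w3");go(.4955,.1502,None,None)
E
```

```text
time: 5.4
eef_pos: [0.4972, 0.2981, 0.0685]
tcp_rot: [0.0, 1.0, -0.0, 0.001]
contact_force: [6.3, -0.2, -9.6]
opening: 0.313
at [0.4972 0.2981 0.0685] yaw 180.0 tilt [ 0.0019 -0.0005] -> units [ 6.700e-02 -5.915e+00  3.000e-03] turn 0.00 |d| 148mm F [ 7.   0.  -8.9] op 0.311 t 5.45
```

View pics/w3.png

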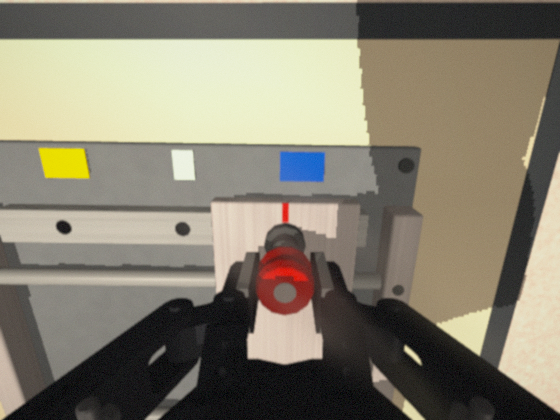

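```bash
python3 -m creep '[0,-1,0,0, 0,-2,0,0, 0.03,-3,0,0, 0.03,-4,0,0, 0.05,-5,0,0, 0.06,-5.6,0,0, 0.06,-5.93,0,0, 0.06,-5.93,0,0, 0.06,-5.93,0,0, 0.06,-5.93,0,0]'
python3 - <<'E'
from h import *
c,im=shot("wrist","w4");go(.4955,.1492,None,None)
E
```

```text
time: 6.28
eef_pos: [0.495, 0.1496, 0.0686]
tcp_rot: [0.0, 1.0, -0.0, 0.0]
contact_force: [5.3, -1.8, -9.3]
opening: 0.311
at [0.495  0.1497 0.0686] yaw 180.0 tilt [ 0.0005 -0.0009] -> units [-0.022 -0.021  0.   ] turn 0.00 |d| 1mm F [ 4.8 -1.4 -9.3] op 0.307 t 6.33
```

View pics/w4.png

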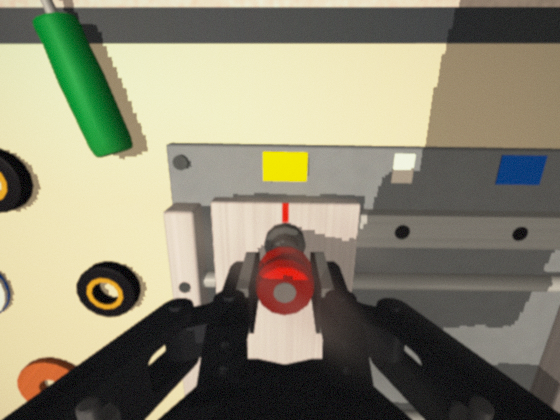

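```bash
python3 -m creep '[0,0,0.2,0, 0,0,0.4,0, 0,0,0.55,0, 0,0,0.55,0, 0,0,0.55,0]'
python3 -m creep '[0,0,0,0, 0,0,0,0, 0,0,0,0, 0,0,0,0, 0,0,0,0]' 80
python3 - <<'E'
from h import *
c,im=shot("wrist","w5");go(.4955,.1492,None,None)
E
```

```text
time: 6.75
eef_pos: [0.4951, 0.1502, 0.0559]
tcp_rot: [-0.0, 1.0, -0.0, -0.0]
contact_force: [3.1, -4.2, -3.6]
opening: 0.313
time: 7.17
eef_pos: [0.4951, 0.1509, 0.0564]
tcp_rot: [-0.0, 1.0, 0.0, 0.0]
contact_force: [0.5, 0.3, -0.3]
opening: 0.686
at [0.4951 0.1509 0.0563] yaw -180.0 tilt [0.     0.0002] -> units [-0.017 -0.067 -0.   ] turn 0.00 |d| 2mm F [-0.1 -0.2  0.1] op 0.688 t 7.22
```

View pics/w5.png

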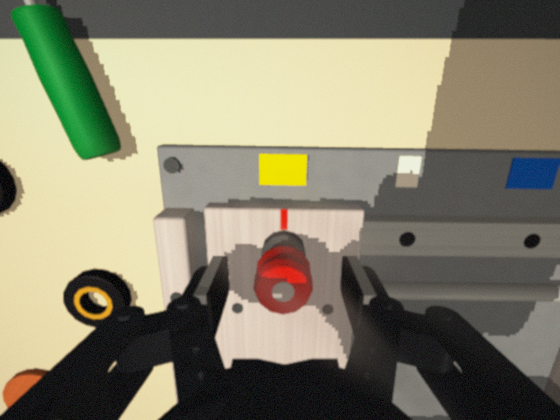

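```bash
python3 -m creep '[0,0,-1.6,0, 0,0,-3.2,0, 0,0,-4.6,0, 0,0,-4.6,0, -6.32,-8.4,-4.6,0, -6.32,-8.4,-4.6,0, -6.32,-8.4,-4.6,0, -6.32,-8.4,-4.6,0, -6.32,-8.4,-4.6,0, -6.32,-8.4,-4.6,0, -6.32,-8.4,-4.6,0, -6.32,-8.4,-4.6,0, -6.32,-8.4,-4.6,0, -6.32,-8.4,-4.6,0]' 45
python3 - <<'E'
from h import *
c,im=shot("wrist","w6");go(.653,-.059,None,180)
for n,z in [("copper_ring",.008),("cell1",.007),("clamp_collar",.012)]:
  for d in imaging.silhouettes("wrist",n):
    if d["p"]>.3: print(n,round(d["p"],2),np.round(d["uv"]),d["mask"].sum(),np.round(ring_fit(c,d["mask"],z),4),im[d["mask"]].mean(0).round())
E
```

```text
time: 8.38
eef_pos: [0.6523, -0.0581, 0.1705]
tcp_rot: [-0.0, 1.0, 0.0, -0.001]
contact_force: [-0.8, 0.3, 1.4]
opening: 0.821
at [ 0.6522 -0.0578  0.1707] yaw -179.9 tilt [-0.0012  0.0007] -> units [-0.031 -0.048 -0.   ] turn 0.02 |d| 1mm F [0.1 0.3 0.9] op 0.823 t 8.43
copper_ring 0.76 [282. 182.] 2151 [ 0.6501 -0.0596  0.03  ] [205. 113.  65.]
copper_ring 0.59 [231.  87.] 2331 [ 0.5501 -0.0991  0.0272] [143. 144. 133.]
cell1 0.81 [165. 184.] 1740 [ 0.6532 -0.1871  0.0274] [130.  69. 140.]
cell1 0.75 [122.   3.] 350 [ 0.4792 -0.1997  0.0186] [172. 177. 166.]
cell1 0.64 [231.  87.] 2267 [ 0.5503 -0.0988  0.0269] [142. 143. 132.]
cell1 0.49 [252. 307.] 8098 [ 0.795  -0.1005  0.0861] [168. 159. 134.]
clamp_collar 0.93 [136. 106.] 1733 [ 0.5708 -0.1917  0.0245] [90. 76. 46.]
clamp_collar 0.87 [348.  88.] 1748 [0.55   0.0098 0.0234] [85. 68. 40.]
clamp_collar 0.8 [290.   2.] 212 [ 0.4809 -0.0537  0.0148] [37. 35. 31.]
clamp_collar 0.64 [484. 122.] 34385 [0.589  0.1536 0.1399] [109.  99.  90.]
```

View pics/w6.png

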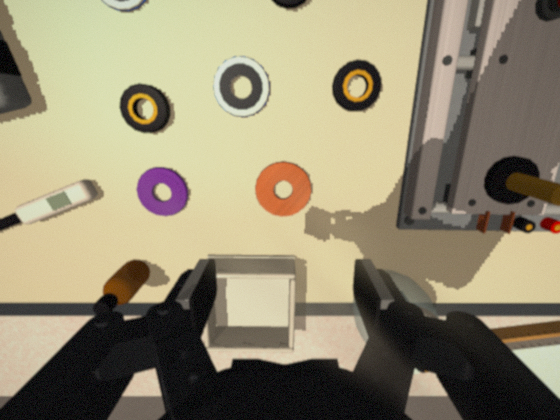

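```bash
cat >> h.py <<'E'
def seg(im,kind):
    hsv=cv2.cvtColor(im,cv2.COLOR_RGB2HSV).astype(int); h,s,v=hsv[...,0],hsv[...,1],hsv[...,2]
    if kind=="copper": return ((h<14)&(s>130)&(v>100)).astype(np.uint8)
    if kind=="collar": return ((v<75)).astype(np.uint8)
    if kind=="cell": return ((v<110)&(s<70)).astype(np.uint8)
def find(c,im,kind,uv,z,win=45):
    """component near uv -> filled outer contour centroid on plane z and radius"""
    m=seg(im,kind); u,v=map(int,uv); w=np.zeros_like(m); w[max(0,v-win):v+win,max(0,u-win):u+win]=1
    m=cv2.morphologyEx(m*w,cv2.MORPH_OPEN,np.ones((2,2),np.uint8))
    cs,_=cv2.findContours(m,cv2.RETR_EXTERNAL,cv2.CHAIN_APPROX_NONE)
    k=max(cs,key=cv2.contourArea)
    P=np.array([onz(c,p,z)[:2] for p in k[:,0].astype(float)]).astype(np.float32)
    e=cv2.fitEllipse(P); M=cv2.moments(k)
    return np.array([M["m10"]/M["m00"],M["m01"]/M["m00"]]).round(1),np.array(e[0]).round(4),np.array(e[1]).round(4)/2
E
python3 - <<'E'
from h import *
c=cam("wrist"); im=cv2.imread("pics/w6.png")[:,:,::-1].copy()
print(find(c,im,"copper",(284,189),.008)); print(find(c,im,"cell",(241,87),.007)); print(find(c,im,"collar",(357,86),.012))
for cm,uvs in [("scene",dict(copper=(285,257),cell=(248,248),collar=(274,227))),("side",dict(copper=(257,224),cell=(302,227),collar=(284,261)))]:
  c=cam(cm); im=cv2.imread(f"pics/{cm}1.png")[:,:,::-1].copy()
  for k,uv in uvs.items(): print(cm,k,find(c,im,k,uv,dict(copper=.008,cell=.007,collar=.012)[k],22))
E
```

```text
(array([283.9, 189.6]), array([ 0.652 , -0.0579]), array([0.02865, 0.0288 ]))
(array([241.6,  87.1]), array([ 0.5512, -0.0985]), array([0.01945, 0.0195 ]))
(array([357.5,  86.4]), array([0.5507, 0.011 ]), array([0.02125, 0.02195]))
scene copper (array([285.7, 257.4]), array([ 0.6592, -0.0627]), array([0.02815, 0.0298 ]))
scene cell (array([248.5, 247.8]), array([ 0.5557, -0.1   ]), array([0.01795, 0.0183 ]))
scene collar (array([274.5, 230.6]), array([0.561 , 0.0039]), array([0.0188 , 0.02115]))
side copper (array([257.6, 224.8]), array([ 0.65 , -0.055]), array([0.0276 , 0.02815]))
side cell (array([302.9, 226.5]), array([ 0.5499, -0.0973]), array([0.01755, 0.0191 ]))
side collar (array([284. , 265.3]), array([0.5479, 0.0165]), array([0.0191 , 0.02225]))
```

```bash
python3 -m creep '[0,0,1.6,0, 0,0,3.2,0, 0,0,4.8,0, 0,0,6,0, 0,0,6.6,0, 0,0,6.75,0, 0,0,6.75,0, 0,0,6.75,0]'
python3 - <<'E'
from h import *
c,im=shot("wrist","w7");go()
E
```

```text
time: 9.25
eef_pos: [0.6549, -0.0595, 0.0047]
tcp_rot: [-0.0, 1.0, -0.0, 0.002]
contact_force: [-0.1, 0.2, 0.3]
opening: 0.822
at [ 0.6554 -0.0597  0.0054] yaw -180.0 tilt [ 0.0051 -0.0012] -> units [0. 0. 0.] turn 0.00 |d| 0mm F [0.5 0.5 1. ] op 0.824 t 9.30
```

View pics/w7.png

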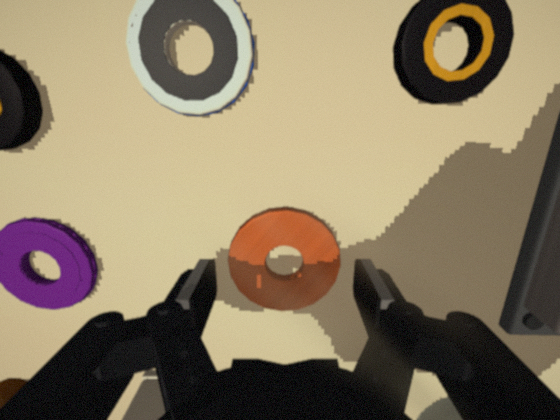

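```bash
python3 - <<'E'
from h import *
c=cam("wrist"); im=cv2.imread("pics/w7.png")[:,:,::-1].copy()
print(find(c,im,"copper",(284,258),.008,70)); go()
print(proj(c,[[.652,-.058,.008]]))
E
```

```text
(array([284.8, 259.8]), array([ 0.651 , -0.0587]), array([0.02895, 0.02935]))
at [ 0.6554 -0.0597  0.0054] yaw -180.0 tilt [ 0.0051 -0.0012] -> units [0. 0. 0.] turn 0.00 |d| 0mm F [0.5 0.5 1. ] op 0.824 t 9.30
[[286.06024199 264.49295135]]
```

```bash
python3 -m creep '[0.14,0.03,0,0, 0.14,0.03,0.15,0, 0.14,0.03,0.32,0, 0.14,0.03,0.32,0, 0.14,0.03,0.32,0]' && python3 -m creep '[0,0,0,0, 0,0,0,0, 0,0,0,0, 0,0,0,0, 0,0,0,0, 0,0,0,0]' 255 30
python3 - <<'E'
from h import *
c,im=shot("wrist","w8");go()
print(find(c,im,"copper",(284,258),.008,70))
E
```

```text
time: 9.72
eef_pos: [0.6493, -0.0586, -0.006]
tcp_rot: [-0.0, 1.0, 0.0, -0.0]
contact_force: [-0.1, -0.3, -0.3]
opening: 0.827
time: 10.22
eef_pos: [0.6507, -0.0589, -0.0043]
tcp_rot: [-0.0, 1.0, -0.0, 0.001]
contact_force: [0.1, -0.2, 6.2]
opening: 0.673
at [ 0.6507 -0.0589 -0.0044] yaw -180.0 tilt [ 0.0021 -0.0004] -> units [0. 0. 0.] turn 0.00 |d| 0mm F [-1.2  0.6  6.4] op 0.676 t 10.27
(array([285.4, 277.1]), array([ 0.6508, -0.0575]), array([0.0286, 0.0294]))
```

View pics/w8.png

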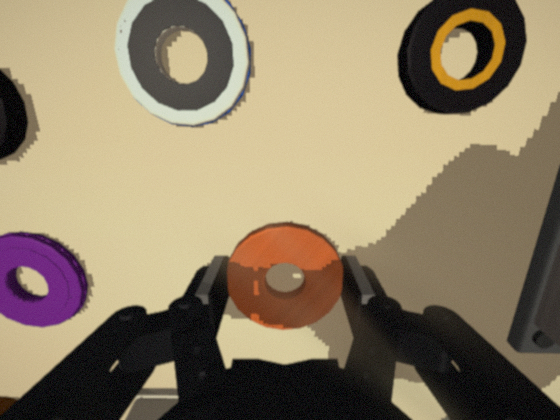

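```bash
python3 -m creep '[0,0,-1.5,0, 0,0,-3,0, 0,0,-4.5,0, 0,0,-6,0, 0,0,-7.4,0, 0,0,-7.4,0]'
python3 - <<'E'
from h import *
go(.6,.1485,.18,180)
E
```

```text
time: 10.77
eef_pos: [0.6539, -0.0596, 0.1886]
tcp_rot: [-0.0, 1.0, -0.002, 0.007]
contact_force: [1.5, 0.0, 0.4]
opening: 0.672
at [ 0.6539 -0.0596  0.1886] yaw -180.0 tilt [ 0.0146 -0.0037] -> units [2.158 8.324 0.284] turn 0.00 |d| 215mm F [1.5 0.  0.4] op 0.672 t 10.77
```

```bash
python3 -m creep '[2,8.3,0.3,0, 2,8.3,0.3,0, 2,8.3,0.3,0, 2,8.3,0.3,0, 2,8.3,0.3,0, 2,8.3,0.3,0, 2,8.3,0.3,0, 2,8.3,0.3,0, 2,8.3,0.3,0, 2,8.3,0.3,0]'
python3 - <<'E'
from h import *
c,im=shot("wrist","w9");go(.6344,.1485,None,180)
print(proj(c,[[.6344,.1484,.106],[.6344,.1484,.052],[.4944,.1502,.084]]))
E
```

```text
time: 11.6
eef_pos: [0.6, 0.1473, 0.1715]
tcp_rot: [0.001, 1.0, -0.0, -0.0]
contact_force: [0.7, -0.2, -1.7]
opening: 0.669
at [0.6001 0.1473 0.1716] yaw 179.9 tilt [-0.0001 -0.0003] -> units [-1.372  0.051 -0.   ] turn -0.02 |d| 34mm F [ 0.3 -0.3 -1.4] op 0.672 t 11.65
[[285.05217359 265.17576571]
 [285.06648665 237.42818797]
 [287.45680904  72.91142148]]
```

View pics/w9.png

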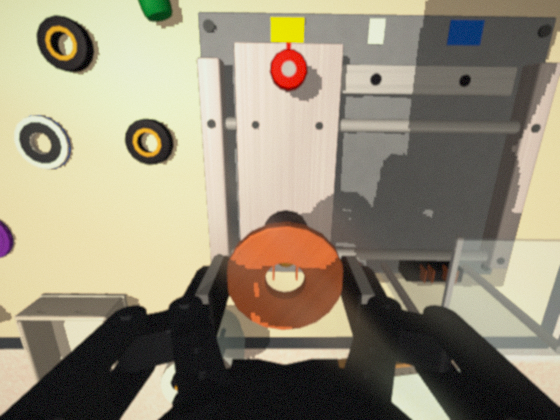

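```bash
python3 -m creep '[1,0,0,0, 2.2,0,0,0, 2.2,0,0,0, 2.2,0,0,0, 2.2,0,0,0, 2.2,0,0,0]'
python3 - <<'E'
from h import *
c,im=shot("wrist","w10");go(.6344,.1485,None,180)
print(proj(c,[[.6344,.1484,.106],[.6344,.1484,.052],[.4944,.1502,.084]]))
print(find(c,im,"copper",(284,277),.175,70))
E
```

```text
time: 12.15
eef_pos: [0.546, 0.1483, 0.1726]
tcp_rot: [0.0, 1.0, 0.0, 0.001]
contact_force: [1.7, -0.2, -1.7]
opening: 0.67
at [0.546  0.1484 0.1726] yaw 180.0 tilt [0.0018 0.0001] -> units [-3.537  0.005  0.006] turn -0.01 |d| 88mm F [ 0.3 -0.  -1.2] op 0.671 t 12.20
[[283.72685175 321.54672638]
 [283.94036975 285.74173102]
 [285.98488759 149.83480647]]
(array([285.4, 277. ]), array([0.5522, 0.1497]), array([0.0309, 0.0318]))
```

View pics/w10.png

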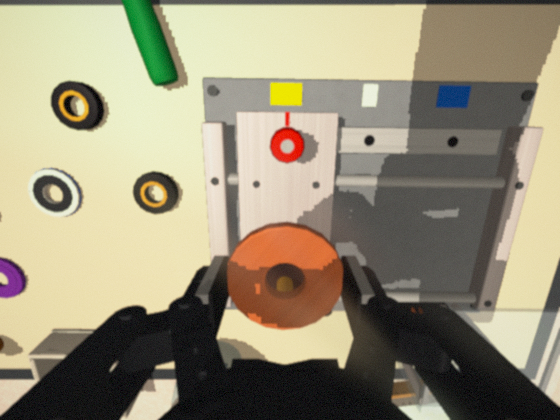

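```bash
python3 -m creep '[-1.5,0,0,0, -3,0,0,0, -4.5,0,0,0, -5.4,0,0,0, -5.4,0,0,0, -5.4,0,0,0, -5.4,0,0,0, -5.4,0,0,0]'
python3 - <<'E'
from h import *
c,im=shot("wrist","w11");go(.6344,.1485,None,180)
print(proj(c,[[.6344,.1484,.106],[.6344,.1484,.052],[.4944,.1502,.084]]))
a=im[100:340,160:420]; cv2.imwrite("pics/w11c.png",cv2.resize(a[:,:,::-1],None,fx=2.5,fy=2.5,interpolation=cv2.INTER_CUBIC))
E
```

```text
time: 12.87
eef_pos: [0.6788, 0.149, 0.1715]
tcp_rot: [-0.0, 1.0, -0.0, -0.001]
contact_force: [0.1, -0.6, -1.7]
opening: 0.667
at [0.6788 0.1491 0.1718] yaw -180.0 tilt [-0.0007 -0.    ] -> units [ 1.775e+00 -2.200e-02  1.000e-03] turn 0.01 |d| 44mm F [ 0.1 -0.3 -0.8] op 0.673 t 12.92
[[282.5956948  164.61889555]
 [283.075216   154.21752262]
 [285.51646255 -64.4449063 ]]
```

View pics/w11c.png

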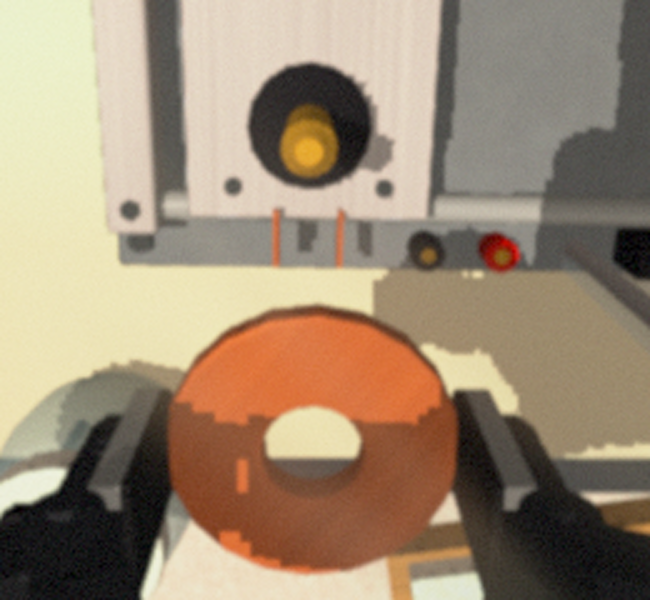

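```bash
python3 -m creep '[1.2,-0.05,0,0, 1.9,-0.05,0,0, 1.9,-0.05,0,0, 1.9,-0.05,0,0, 1.9,-0.05,1.2,0, 1.9,-0.05,2.3,0, 1.9,-0.05,2.5,0, 1.9,-0.05,2.5,0, 1.9,-0.05,2.5,0]'
python3 - <<'E'
from h import *
c,im=shot("wrist","w12");go(.6314,.1477,None,180)
t=ctrl.get_state()["eef_pos"][2]
print(find(c,im,"copper",(284,277),t+.0124,70))
print(proj(c,[[.6314,.149,.106],[.6314,.149,.1]]))
a=im[180:350,180:390]; cv2.imwrite("pics/w12c.png",cv2.resize(a[:,:,::-1],None,fx=3.5,fy=3.5,interpolation=cv2.INTER_CUBIC))
E
```

```text
time: 13.67
eef_pos: [0.6329, 0.1477, 0.1101]
tcp_rot: [-0.0, 1.0, 0.0, 0.0]
contact_force: [0.6, -0.3, -1.2]
opening: 0.672
at [0.6336 0.1477 0.1113] yaw -180.0 tilt [0.0032 0.0002] -> units [ 0.089 -0.001 -0.   ] turn 0.00 |d| 2mm F [-0.3  0.6 -1.2] op 0.673 t 13.72
(array([285.3, 276.7]), array([0.632, 0.149]), array([0.0283 , 0.02935]))
[[285.34466741 261.66289972]
 [285.33291065 256.58530136]]
```

View pics/w12c.png

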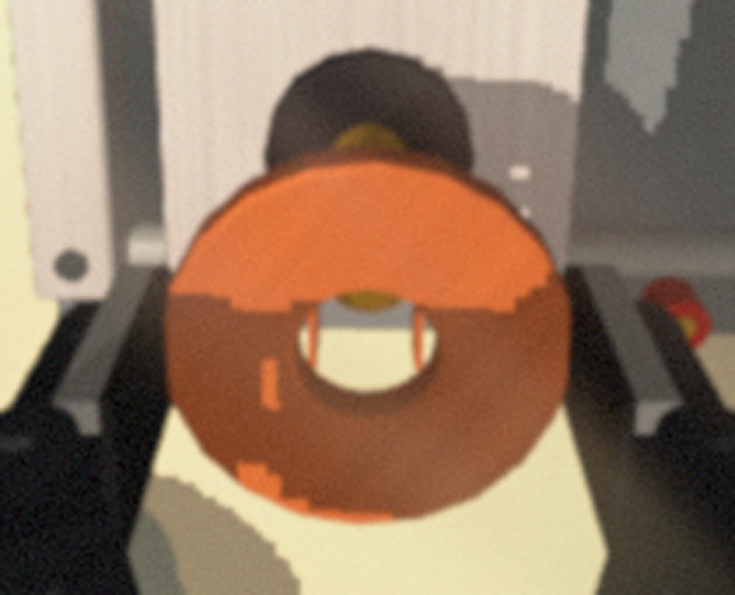

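```bash
python3 -m creep '[0,0,0,0, 0,0,0,0, 0,0,0,0]'
python3 - <<'E'
from h import *
c,im=shot("wrist","w13");go(.6314,.1477,None,180)
t=ctrl.get_state()["eef_pos"][2]
print(find(c,im,"copper",(284,277),t+.0124,70))
print(proj(c,[[.6314,.149,.106]]))
E
```

```text
time: 13.97
eef_pos: [0.633, 0.1477, 0.1109]
tcp_rot: [-0.0, 1.0, 0.0, 0.001]
contact_force: [-0.1, 0.2, -1.5]
opening: 0.672
at [0.6328 0.1477 0.1105] yaw -180.0 tilt [0.002  0.0002] -> units [ 0.055 -0.001 -0.   ] turn 0.00 |d| 1mm F [-0.7 -0.3 -1.7] op 0.673 t 14.02
(array([285.4, 276.6]), array([0.633, 0.149]), array([0.0286 , 0.02975]))
[[285.236437   260.64602298]]
```

```bash
python3 -m creep '[0.05,0,0,0, 0.05,0,0.2,0, 0.05,0,0.4,0, 0.05,0,0.6,0, 0.05,0,0.8,0, 0.05,0,0.8,0]'
python3 - <<'E'
from h import *
c,im=shot("wrist","w14");go(.6314,.1477,None,180)
a=im[180:350,180:390]; cv2.imwrite("pics/w14c.png",cv2.resize(a[:,:,::-1],None,fx=3.5,fy=3.5,interpolation=cv2.INTER_CUBIC))
E
```

```text
time: 14.52
eef_pos: [0.6297, 0.1475, 0.0872]
tcp_rot: [-0.0, 1.0, -0.0, -0.002]
contact_force: [-1.0, -0.7, -1.5]
opening: 0.676
at [0.63   0.1476 0.0879] yaw -180.0 tilt [-0.0025 -0.0002] -> units [-0.056  0.006 -0.   ] turn 0.00 |d| 1mm F [ 0.3 -0.9 -1.8] op 0.673 t 14.57
```

View pics/w14c.png

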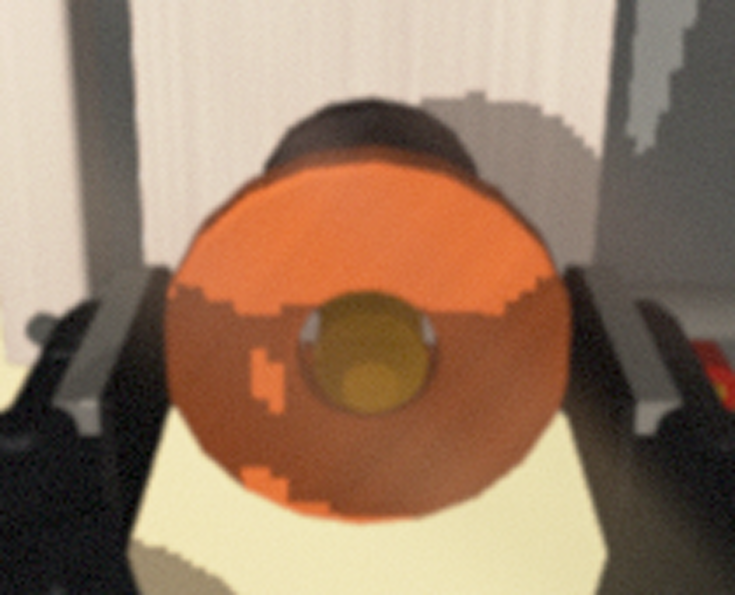

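```bash
python3 -m creep '[0,0,0.4,0, 0,0,0.8,0, 0,0,1.2,0, 0,0,1.5,0, 0,0,1.5,0, 0,0,1.5,0]'
python3 -m creep '[0,0,0,0, 0,0,0,0, 0,0,0,0, 0,0,0,0]' 40
python3 - <<'E'
from h import *
c,im=shot("wrist","w15");go(.6314,.1477,None,180)
a=im[180:350,180:390]; cv2.imwrite("pics/w15c.png",cv2.resize(a[:,:,::-1],None,fx=3.5,fy=3.5,interpolation=cv2.INTER_CUBIC))
E
```

```text
time: 15.07
eef_pos: [0.6301, 0.1476, 0.0505]
tcp_rot: [-0.0, 1.0, -0.0, -0.001]
contact_force: [-0.5, 0.2, -0.8]
opening: 0.675
time: 15.4
eef_pos: [0.6316, 0.1477, 0.0529]
tcp_rot: [-0.0, 1.0, 0.0, 0.001]
contact_force: [-0.3, -0.3, -0.4]
opening: 0.847
at [0.6314 0.1477 0.0527] yaw -180.0 tilt [0.0015 0.0001] -> units [ 0.002  0.    -0.   ] turn 0.00 |d| 0mm F [ 0.  -0.8  0. ] op 0.839 t 15.45
```

View pics/w15c.png

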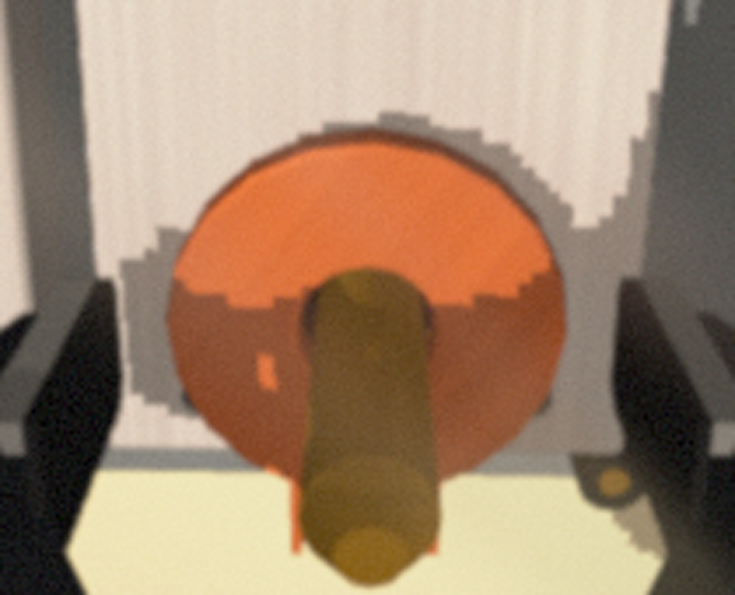

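```bash
python3 -m creep '[0,0,-1.5,0, 0,0,-3,0, 0,0,-4.5,0, 0,0,-4.8,0, 3.2,-9.85,-4.8,0, 3.2,-9.85,-4.8,0, 3.2,-9.85,-4.8,0, 3.2,-9.85,-4.8,0, 3.2,-9.85,-4.8,0, 3.2,-9.85,-4.8,0, 3.2,-9.85,-4.8,0, 3.2,-9.85,-4.8,0, 3.2,-9.85,-4.8,0, 3.2,-9.85,-4.8,0]' 60
python3 - <<'E'
from h import *
c,im=shot("wrist","w16");go(.5512,-.0985,0,180)
u=proj(c,[[.5512,-.0985,.007]])[0];print(u,find(c,im,"cell",u,.007,60))
E
```

```text
time: 16.62
eef_pos: [0.5513, -0.0975, 0.1718]
tcp_rot: [-0.001, 1.0, 0.0, 0.0]
contact_force: [0.4, 0.6, 0.3]
opening: 0.772
at [ 0.5513 -0.0972  0.1718] yaw -179.9 tilt [0.0001 0.0004] -> units [ 0.007 -0.055  6.872] turn 0.02 |d| 172mm F [ 0.5 -0.1  0.1] op 0.764 t 16.67
[282.89861148 190.33505395] (array([283. , 189.6]), array([ 0.5507, -0.0984]), array([0.0193 , 0.01935]))
```

View pics/w16.png

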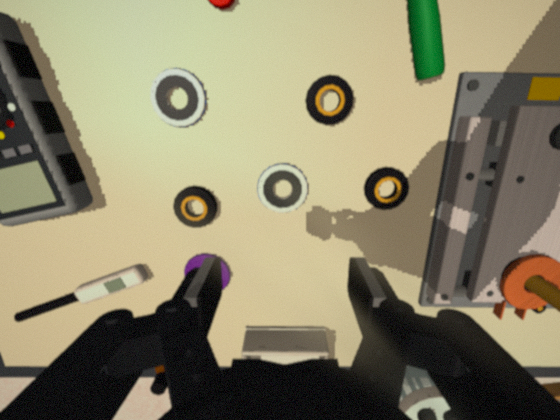

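```bash
python3 -m creep '[0,-0.1,1.6,0, 0.02,-0.1,3.2,0, 0.02,-0.1,4.8,0, 0.02,-0.1,6,0, 0.02,-0.1,6.6,0, 0.02,-0.1,6.9,0, 0.02,-0.1,6.95,0, 0.02,-0.1,6.95,0, 0.02,-0.1,6.95,0, 0.02,-0.1,6.95,0]'
python3 - <<'E'
from h import *
c,im=shot("wrist","w17");go(None,None,-.002,180)
print(find(c,im,"cell",(284,277),.007,75))
E
```

```text
time: 17.5
eef_pos: [0.5521, -0.1014, 0.0001]
tcp_rot: [-0.0, 1.0, -0.001, 0.002]
contact_force: [-0.4, -0.7, 0.8]
opening: 0.767
at [ 5.518e-01 -1.014e-01 -1.000e-04] yaw -180.0 tilt [ 0.0032 -0.0012] -> units [0.    0.    0.075] turn 0.01 |d| 2mm F [ 0.   0.9 -0.3] op 0.765 t 17.55
(array([288.3, 270.3]), array([ 0.5504, -0.0985]), array([0.02005, 0.0202 ]))
```

View pics/w17.png

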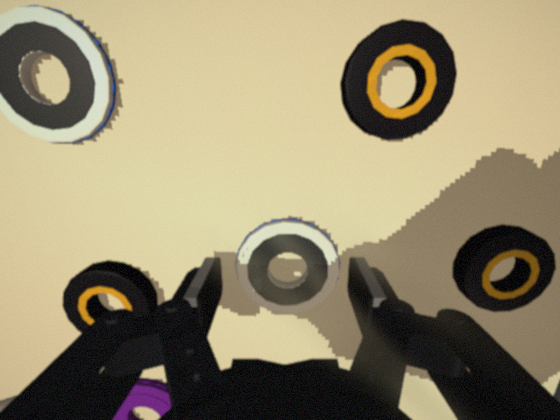

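```bash
python3 -m creep '[0.04,0.06,0.06,0, 0.04,0.06,0.06,0, 0.04,0.06,0.06,0, 0.04,0.06,0.06,0, 0.04,0.06,0.06,0, 0.04,0.06,0.06,0, 0.04,0.06,0.06,0]' 255 30
python3 - <<'E'
from h import *
c,im=shot("wrist","w18");go(None,None,.18,180)
print(find(c,im,"cell",(284,277),.007,75))
a=im[180:350,180:390]; cv2.imwrite("pics/w18c.png",cv2.resize(a[:,:,::-1],None,fx=3.5,fy=3.5,interpolation=cv2.INTER_CUBIC))
E
```

```text
time: 18.13
eef_pos: [0.5506, -0.1, -0.0019]
tcp_rot: [0.0, 1.0, -0.0, 0.001]
contact_force: [-1.0, 0.1, 6.6]
opening: 0.6
at [ 0.5505 -0.1    -0.0019] yaw 180.0 tilt [ 0.0023 -0.0007] -> units [-1.700e-02 -5.000e-03 -7.277e+00] turn -0.00 |d| 182mm F [0.6 0.8 6.1] op 0.604 t 18.18
(array([285.5, 275.1]), array([ 0.5505, -0.0986]), array([0.02005, 0.02035]))
```

View pics/w18c.png

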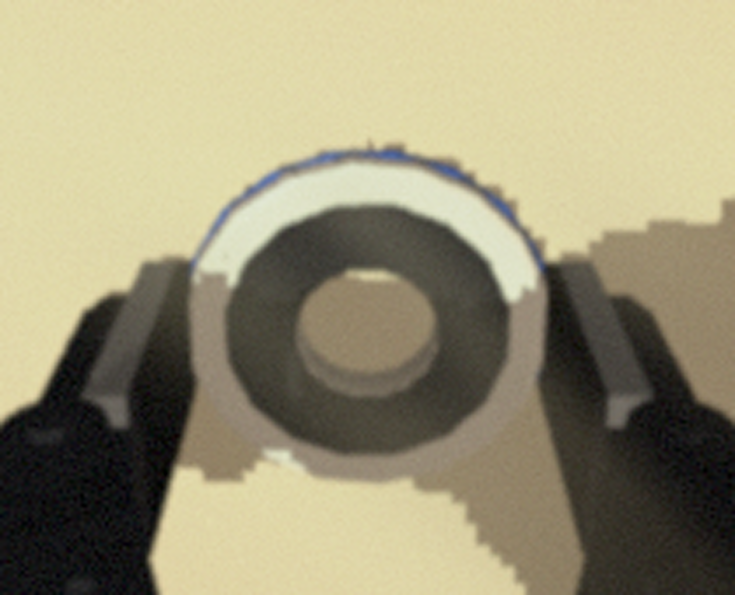

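```bash
python3 -m creep '[0,0,-1.5,0, 0,0,-3,0, 0,0,-4.5,0, 0,0,-6,0, 0,0,-6.8,0, -3.24,9.91,-6.8,0, -3.24,9.91,-6.8,0, -3.24,9.91,-6.8,0, -3.24,9.91,-6.8,0, -3.24,9.91,-6.8,0, -3.24,9.91,-6.8,0, -3.24,9.91,-6.8,0, -3.24,9.91,-6.8,0, -3.24,9.91,-6.2,0, -3.24,9.91,-5,0, -3.24,9.91,-4.6,0, -3.24,9.91,-4.6,0, -3.24,9.91,-4.6,0, -3.24,9.91,-4.6,0]'
python3 - <<'E'
from h import *
c,im=shot("wrist","w19");go(.6314,.1477,.061,180)
t=ctrl.get_state()["eef_pos"][2]
print(find(c,im,"cell",(284,275),t+.009,75), proj(c,[[.6314,.149,.106]]))
a=im[180:350,180:390]; cv2.imwrite("pics/w19c.png",cv2.resize(a[:,:,::-1],None,fx=3.5,fy=3.5,interpolation=cv2.INTER_CUBIC))
E
```

```text
time: 19.77
eef_pos: [0.6311, 0.1474, 0.1129]
tcp_rot: [0.0, 1.0, 0.0, 0.001]
contact_force: [0.6, 0.6, -1.0]
opening: 0.602
at [0.6315 0.1476 0.1135] yaw 180.0 tilt [0.0028 0.0001] -> units [0.009 0.003 2.1  ] turn -0.01 |d| 52mm F [ 0.6 -0.4  0.5] op 0.606 t 19.82
(array([285.5, 275. ]), array([0.6307, 0.1488]), array([0.01985, 0.02015])) [[285.83110458 262.03674858]]
```

View pics/w19c.png

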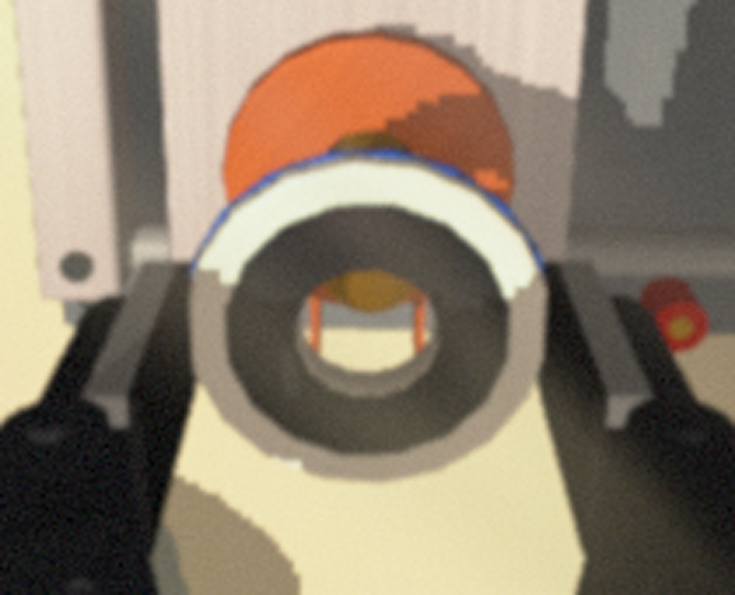

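Cell aligned over the post (bore centre at crop x≈368, post tip at x≈367). Lower and release.

```bash
python3 -m creep '[0,0,0.3,0, 0,0,0.6,0, 0,0,0.9,0, 0,0,1.3,0, 0,0,1.7,0, 0,0,2.05,0, 0,0,2.05,0, 0,0,2.05,0, 0,0,2.05,0]'
python3 -m creep '[0,0,0,0, 0,0,0,0, 0,0,0,0, 0,0,0,0]' 60
python3 - <<'E'
from h import *
c,im=shot("wrist","w20");go(.6314,.1477,.061,180)
a=im[180:350,180:390]; cv2.imwrite("pics/w20c.png",cv2.resize(a[:,:,::-1],None,fx=3.5,fy=3.5,interpolation=cv2.INTER_CUBIC))
E
```

```text
time: 20.57
eef_pos: [0.6301, 0.1482, 0.0597]
tcp_rot: [-0.0, 1.0, -0.0, -0.001]
contact_force: [-0.0, 0.2, 0.0]
opening: 0.603
time: 20.9
eef_pos: [0.6305, 0.1482, 0.0605]
tcp_rot: [-0.0, 1.0, 0.0, 0.0]
contact_force: [0.1, -0.1, 0.1]
opening: 0.762
at [0.6305 0.1482 0.0605] yaw -180.0 tilt [0.0004 0.    ] -> units [-0.038 -0.019 -0.018] turn 0.00 |d| 1mm F [-0.4  0.1 -0.4] op 0.761 t 20.95
```

View pics/w20c.png

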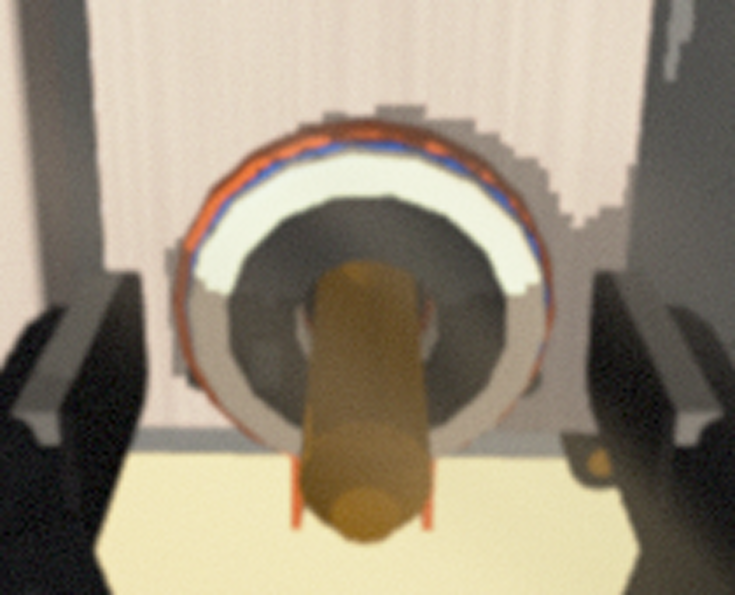

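```bash
python3 -m creep '[0,0,-1.5,0, 0,0,-3,0, 0,0,-4.4,0, 0,0,-4.4,0, 6.74,-13.93,-4.4,0, 6.74,-13.93,-4.4,0, 6.74,-13.93,-4.4,0, 6.74,-13.93,-4.4,0, 6.74,-13.93,-4.4,0, 6.74,-13.93,-4.4,0, 6.74,-13.93,-4.4,0, 6.74,-13.93,-4.4,0, 6.74,-13.93,-4.4,0, 6.74,-13.93,-4.4,0, 6.74,-13.93,-4.4,0, 6.74,-13.93,-4.4,0, 6.74,-13.93,-4.4,0, 6.74,-13.93,-4.4,0, 6.74,-13.93,-4.4,0]' 60
python3 - <<'E'
from h import *
c,im=shot("wrist","w21");go(.462,-.2,-.0015,180)
u=proj(c,[[.462,-.2,.007]])[0];print(u,find(c,im,"cell",u,.007,60))
E
```

```text
time: 22.53
eef_pos: [0.4625, -0.1988, 0.1702]
tcp_rot: [-0.001, 1.0, 0.0, -0.0]
contact_force: [-0.6, 0.3, -0.5]
opening: 0.765
at [ 0.4625 -0.1989  0.1702] yaw -179.9 tilt [-0.0001  0.0002] -> units [ 0.019 -0.045  6.87 ] turn 0.03 |d| 172mm F [ 0.1 -0.4 -0. ] op 0.763 t 22.58
[282.72123985 190.3708103 ] (array([282.3, 188.2]), array([ 0.46  , -0.2004]), array([0.0189 , 0.01905]))
```

View pics/w21.png

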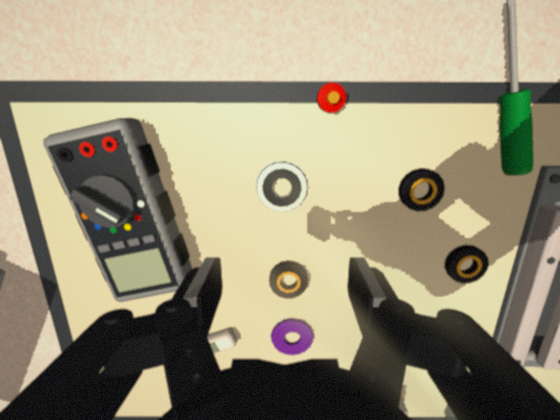

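```bash
python3 -m creep '[0.1,-0.11,1.6,0, 0.1,-0.11,3.2,0, 0.1,-0.11,4.8,0, 0.1,-0.11,6,0, 0.1,-0.11,6.6,0, 0.1,-0.11,6.9,0, 0.1,-0.11,6.9,0, 0.1,-0.11,6.9,0, 0.1,-0.11,6.9,0, 0.1,-0.11,6.9,0]'
python3 -m creep '[0,0,0,0, 0,0,0,0, 0,0,0,0, 0,0,0,0, 0,0,0,0, 0,0,0,0, 0,0,0,0]' 255 30
python3 - <<'E'
from h import *
c,im=shot("wrist","w22");go(None,None,.17,180)
print(find(c,im,"cell",(284,277),.007,75))
a=im[180:350,180:390]; cv2.imwrite("pics/w22c.png",cv2.resize(a[:,:,::-1],None,fx=3.5,fy=3.5,interpolation=cv2.INTER_CUBIC))
E
```

```text
time: 23.42
eef_pos: [0.4609, -0.2037, -0.0003]
tcp_rot: [-0.0, 1.0, -0.001, 0.002]
contact_force: [0.2, 0.6, 0.1]
opening: 0.767
time: 24.0
eef_pos: [0.4605, -0.2035, -0.0002]
tcp_rot: [-0.0, 1.0, -0.001, 0.001]
contact_force: [-1.1, 1.8, 6.0]
opening: 0.597
at [ 4.605e-01 -2.035e-01 -2.000e-04] yaw -180.0 tilt [ 0.0019 -0.0012] -> units [-0.013 -0.008 -6.808] turn 0.01 |d| 170mm F [-1.5  0.6  7.2] op 0.600 t 24.05
(array([285.6, 271.2]), array([ 0.4592, -0.202 ]), array([0.0197, 0.0205]))
```

View pics/w22c.png

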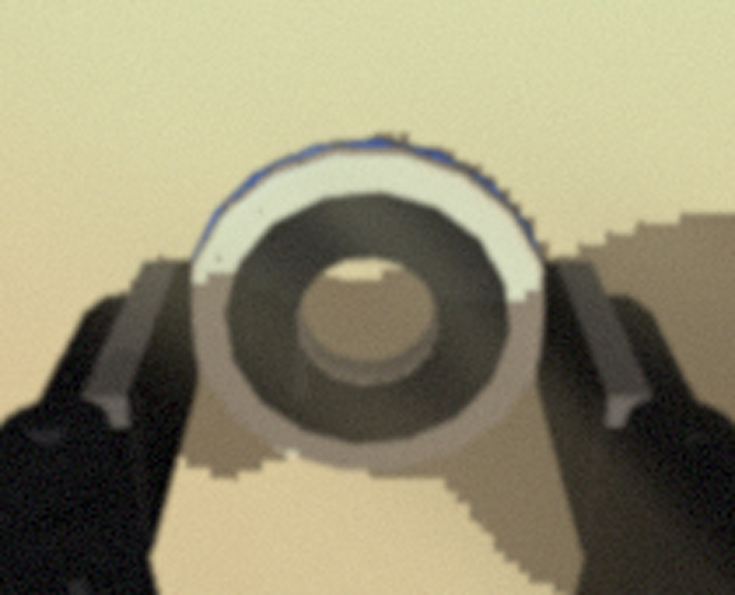

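```bash
python3 -m creep '[0,0,-1.5,0, 0,0,-3,0, 0,0,-4.5,0, 0,0,-6,0, 0,0,-6.8,0, -6.89,14.05,-6.8,0, -6.89,14.05,-6.8,0, -6.89,14.05,-6.8,0, -6.89,14.05,-6.8,0, -6.89,14.05,-6.8,0, -6.89,14.05,-6.8,0, -6.89,14.05,-6.8,0, -6.89,14.05,-6.8,0, -6.89,14.05,-6.8,0, -6.89,14.05,-6.8,0, -6.89,14.05,-6.8,0, -6.89,14.05,-5.6,0, -6.89,14.05,-4.7,0, -6.89,14.05,-4.7,0, -6.89,14.05,-4.7,0]'
python3 - <<'E'
from h import *
c,im=shot("wrist","w23");go(.6327,.1477,.068,180)
t=ctrl.get_state()["eef_pos"][2]
print(find(c,im,"cell",(284,275),t+.0072,75), proj(c,[[.6314,.149,.106]]))
a=im[180:350,180:390]; cv2.imwrite("pics/w23c.png",cv2.resize(a[:,:,::-1],None,fx=3.5,fy=3.5,interpolation=cv2.INTER_CUBIC))
E
```

```text
time: 25.72
eef_pos: [0.63, 0.1475, 0.1138]
tcp_rot: [0.0, 1.0, -0.0, -0.002]
contact_force: [0.1, -0.6, -0.8]
opening: 0.599
at [0.6315 0.1476 0.1158] yaw 180.0 tilt [-0.0001 -0.0002] -> units [-0.048  0.003  1.914] turn -0.01 |d| 48mm F [ 0.5 -0.1 -0.8] op 0.599 t 25.77
(array([285.4, 271.5]), array([0.6278, 0.1488]), array([0.01955, 0.0199 ])) [[285.67270846 263.02451397]]
```

View pics/w23c.png

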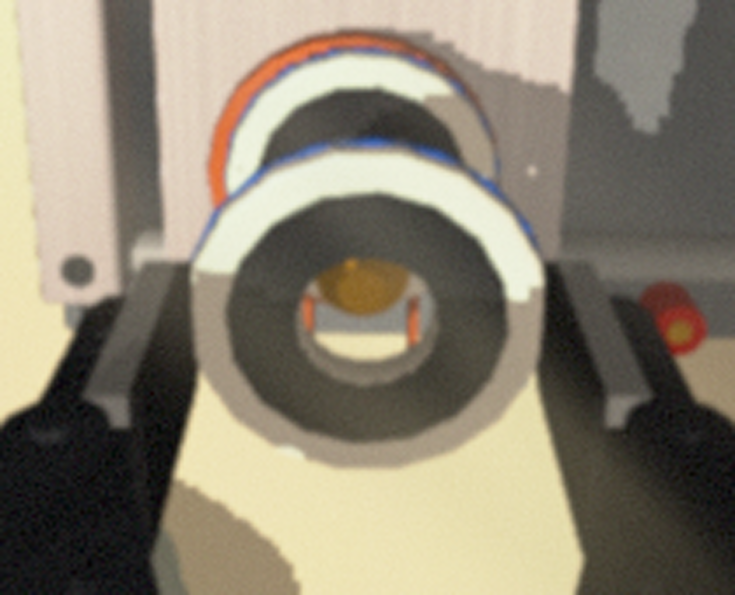

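```bash
python3 -m creep '[-0.1,0,0,0, -0.1,0,0.2,0, -0.1,0,0.4,0, -0.1,0,0.7,0, -0.1,0,1.1,0, -0.1,0,1.5,0, -0.1,0,1.88,0, -0.1,0,1.88,0, -0.1,0,1.88,0, -0.1,0,1.88,0]'
python3 - <<'E'
from h import *
c,im=shot("wrist","w24");go(.6327,.1477,.068,180)
a=im[180:350,180:390]; cv2.imwrite("pics/w24c.png",cv2.resize(a[:,:,::-1],None,fx=3.5,fy=3.5,interpolation=cv2.INTER_CUBIC))
E
```

```text
time: 26.6
eef_pos: [0.6337, 0.1484, 0.0673]
tcp_rot: [-0.0, 1.0, -0.0, -0.001]
contact_force: [-0.5, 1.0, -1.2]
opening: 0.599
at [0.6338 0.1485 0.0676] yaw -180.0 tilt [-0.0009 -0.    ] -> units [ 0.044 -0.031 -0.017] turn 0.00 |d| 1mm F [ 0.1  0.6 -1.9] op 0.599 t 26.65
```

View pics/w24c.png

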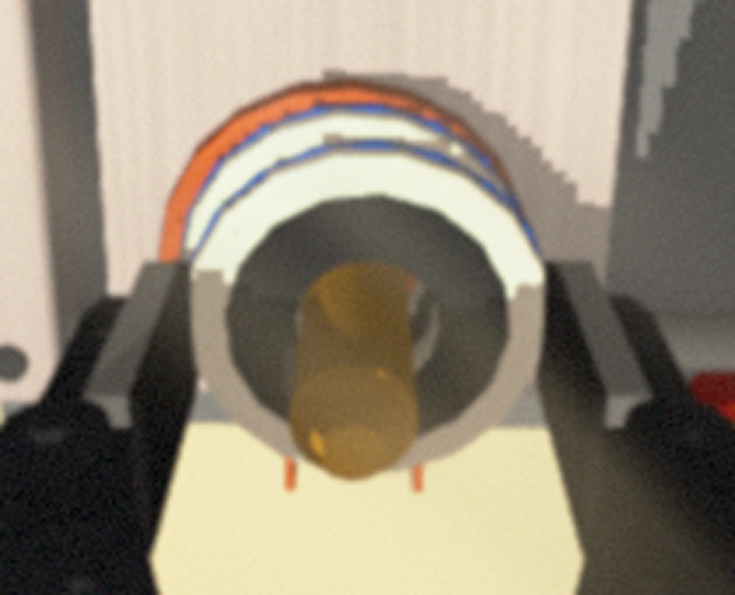

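```bash
python3 -m creep '[0.04,-0.06,0,0, 0.04,-0.06,0.06,0, 0.04,-0.06,0.06,0]' && python3 -m creep '[0,0,0,0, 0,0,0,0, 0,0,0,0, 0,0,0,0]' 60
python3 - <<'E'
from h import *
c,im=shot("wrist","w25");go(.6327,.1477,.068,180)
a=im[180:350,180:390]; cv2.imwrite("pics/w25c.png",cv2.resize(a[:,:,::-1],None,fx=3.5,fy=3.5,interpolation=cv2.INTER_CUBIC))
E
```

```text
time: 26.9
eef_pos: [0.6328, 0.1468, 0.0665]
tcp_rot: [-0.0, 1.0, -0.0, -0.0]
contact_force: [0.6, -0.1, -0.8]
opening: 0.598
time: 27.23
eef_pos: [0.6333, 0.1469, 0.0671]
tcp_rot: [-0.0, 1.0, 0.0, 0.0]
contact_force: [0.5, -0.8, -0.2]
opening: 0.762
at [0.6333 0.1469 0.067 ] yaw -180.0 tilt [0.0004 0.    ] -> units [ 0.022  0.032 -0.038] turn 0.00 |d| 1mm F [-0.2 -0.1 -1.1] op 0.765 t 27.28
```

View pics/w25c.png

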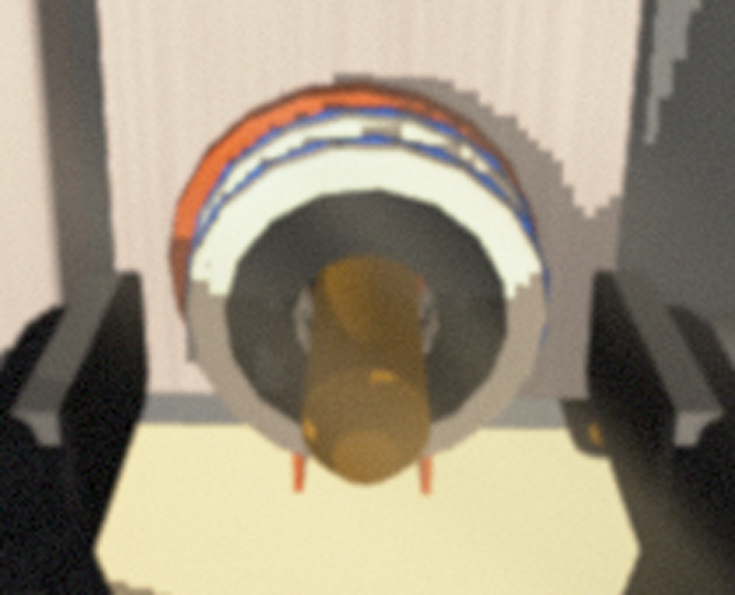

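```bash
python3 -m creep '[0,0,-1.5,0, 0,0,-3,0, 0,0,-4.1,0, 0,0,-4.1,0, 6.8,-8.2,-4.1,0, 6.8,-8.2,-4.1,0, 6.8,-8.2,-4.1,0, 6.8,-8.2,-4.1,0, 6.8,-8.2,-4.1,0, 6.8,-8.2,-4.1,0, 6.8,-8.2,-4.1,0, 6.8,-8.2,-4.1,0, 6.8,-8.2,-4.1,0, 6.8,-8.2,-4.1,0, 6.8,-8.2,-4.1,0, 6.8,-8.2,-4.1,0, 6.8,-8.2,-4.1,0]' 80
python3 - <<'E'
from h import *
c,im=shot("wrist","w26");go(.463,-.055,.0,180)
u=proj(c,[[.463,-.055,.012]])[0];print(u,find(c,im,"collar",u,.012,40))
E
```

```text
time: 28.7
eef_pos: [0.4636, -0.0574, 0.1692]
tcp_rot: [-0.001, 1.0, 0.0, -0.0]
contact_force: [0.0, 0.3, 0.1]
opening: 0.688
at [ 0.4635 -0.0575  0.1692] yaw -179.9 tilt [-0.0003  0.0002] -> units [0.018 0.099 6.768] turn 0.02 |d| 169mm F [-0.  -0.5 -1.2] op 0.688 t 28.75
[286.21106776 191.76943084] (array([286. , 185.3]), array([ 0.4608, -0.0529]), array([0.01885, 0.02015]))
```

View pics/w26.png

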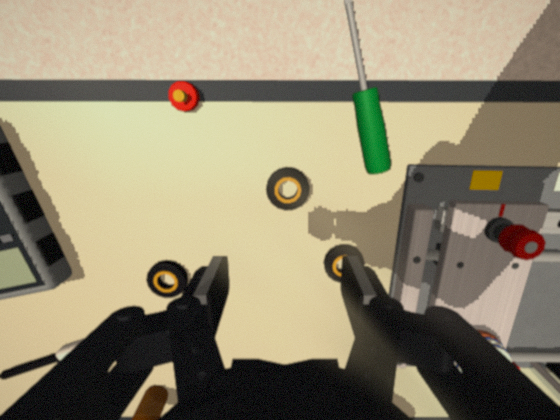

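```bash
python3 -m creep '[0.14,0.14,1.6,0, 0.14,0.14,3.2,0, 0.14,0.14,4.8,0, 0.14,0.14,6,0, 0.14,0.14,6.5,0, 0.14,0.14,6.7,0, 0.14,0.14,6.7,0, 0.14,0.14,6.7,0, 0.14,0.14,6.7,0]'
python3 -m creep '[0,0,0,0, 0,0,0,0, 0,0,0,0, 0,0,0,0, 0,0,0,0, 0,0,0,0, 0,0,0,0]' 255 30
python3 - <<'E'
from h import *
c,im=shot("wrist","w27");go(None,None,.17,180)
print(find(c,im,"collar",(284,277),.012,45))
a=im[180:350,180:390]; cv2.imwrite("pics/w27c.png",cv2.resize(a[:,:,::-1],None,fx=3.5,fy=3.5,interpolation=cv2.INTER_CUBIC))
E
```

```text
time: 29.5
eef_pos: [0.4612, -0.055, 0.0034]
tcp_rot: [-0.0, 1.0, -0.001, 0.002]
contact_force: [-0.2, -0.2, 0.6]
opening: 0.685
time: 30.08
eef_pos: [0.4611, -0.0551, 0.0039]
tcp_rot: [-0.0, 1.0, -0.0, 0.002]
contact_force: [-0.8, 0.5, 5.3]
opening: 0.516
at [ 0.4611 -0.0551  0.0039] yaw -180.0 tilt [ 0.0031 -0.001 ] -> units [-2.000e-02 -6.000e-03 -6.644e+00] turn 0.00 |d| 166mm F [-1.5  0.3  5.2] op 0.520 t 30.13
(array([313.4, 265. ]), array([ 0.4571, -0.0431]), array([0.01125, 0.01905]))
```

View pics/w27c.png

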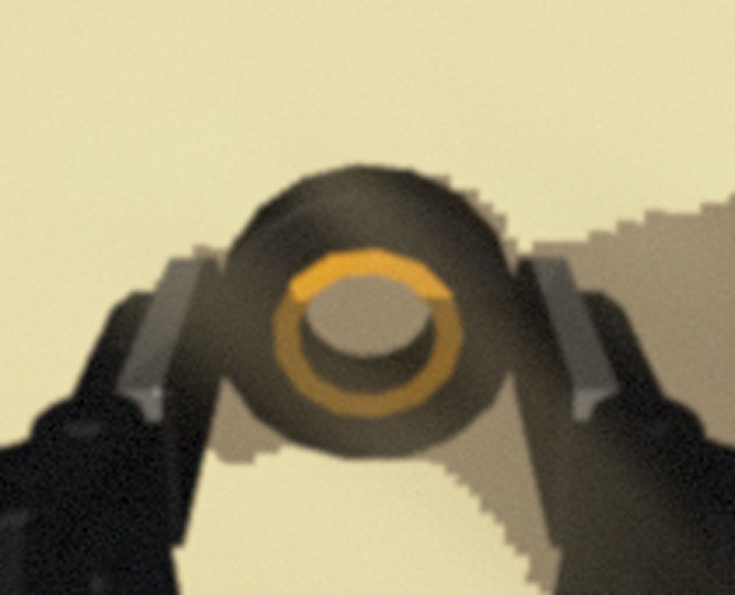

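```bash
python3 - <<'E'
from h import *
c=cam("wrist"); print(onz(c,(285.1,275.1),.012))
E
python3 -m creep '[0,0,-1.5,0, 0,0,-3,0, 0,0,-4.5,0, 0,0,-6,0, 0,0,-6.6,0, -6.8,8.1,-6.6,0, -6.8,8.1,-6.6,0, -6.8,8.1,-6.6,0, -6.8,8.1,-6.6,0, -6.8,8.1,-6.6,0, -6.8,8.1,-6.6,0, -6.8,8.1,-6.6,0, -6.8,8.1,-6.6,0, -6.8,8.1,-6.6,0, -6.8,8.1,-5.5,0, -6.8,8.1,-4.7,0, -6.8,8.1,-4.7,0, -6.8,8.1,-4.7,0, -6.8,8.1,-4.7,0, -6.8,8.1,-4.7,0]'
python3 - <<'E'
from h import *
c,im=shot("wrist","w28");go(.6314,.1477,.0795,180)
t=ctrl.get_state()["eef_pos"][2]
print(onz(c,(285.1,275.1),t+.0081), proj(c,[[.6314,.149,.106]]))
a=im[180:350,180:390]; cv2.imwrite("pics/w28c.png",cv2.resize(a[:,:,::-1],None,fx=3.5,fy=3.5,interpolation=cv2.INTER_CUBIC))
E
```

```text
[ 0.46077231 -0.05385095  0.012     ]
time: 31.8
eef_pos: [0.6307, 0.1474, 0.1217]
tcp_rot: [0.0, 1.0, 0.0, 0.002]
contact_force: [0.3, -0.7, -0.1]
opening: 0.517
at [0.6307 0.1476 0.1217] yaw 180.0 tilt [0.0036 0.0002] -> units [-0.021  0.005  1.687] turn -0.00 |d| 42mm F [ 0.3 -0.2 -0.1] op 0.515 t 31.85
[0.63031806 0.14860136 0.12976486] [[285.7594637  255.47394285]]
```

View pics/w28c.png

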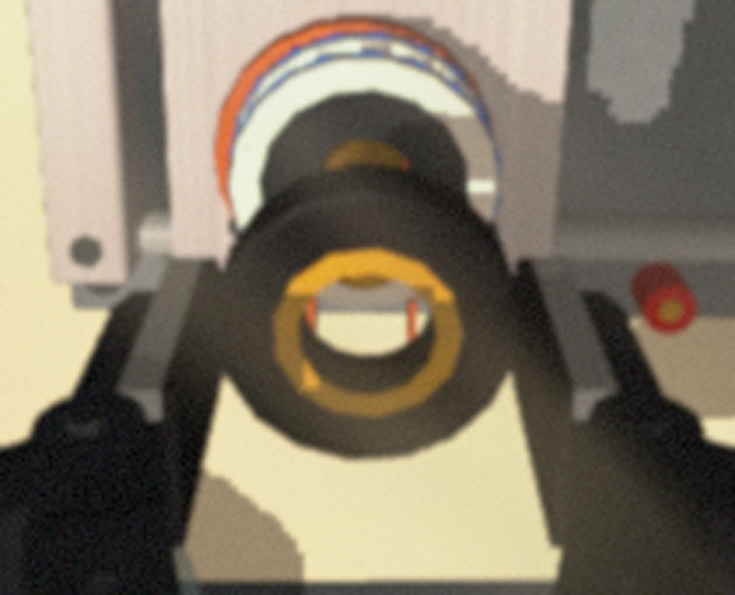

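```bash
python3 -m creep '[-0.04,0,0.2,0, -0.04,0,0.5,0, -0.04,0,0.8,0, -0.04,0,1.1,0, -0.04,0,1.4,0, -0.04,0,1.7,0, -0.04,0,1.7,0, -0.04,0,1.7,0, -0.04,0,1.7,0]'
python3 - <<'E'
from h import *
c,im=shot("wrist","w29");go(.6314,.1477,.0775,180)
a=im[180:350,180:390]; cv2.imwrite("pics/w29c.png",cv2.resize(a[:,:,::-1],None,fx=3.5,fy=3.5,interpolation=cv2.INTER_CUBIC))
E
```

```text
time: 32.6
eef_pos: [0.6307, 0.148, 0.0779]
tcp_rot: [-0.0, 1.0, -0.0, -0.0]
contact_force: [-3.9, -0.8, 6.7]
opening: 0.516
at [0.6307 0.148  0.0779] yaw -180.0 tilt [-0.0008 -0.0002] -> units [-0.03  -0.013  0.016] turn 0.01 |d| 1mm F [-4.2 -0.6  6.8] op 0.519 t 32.65
```

View pics/w29c.png

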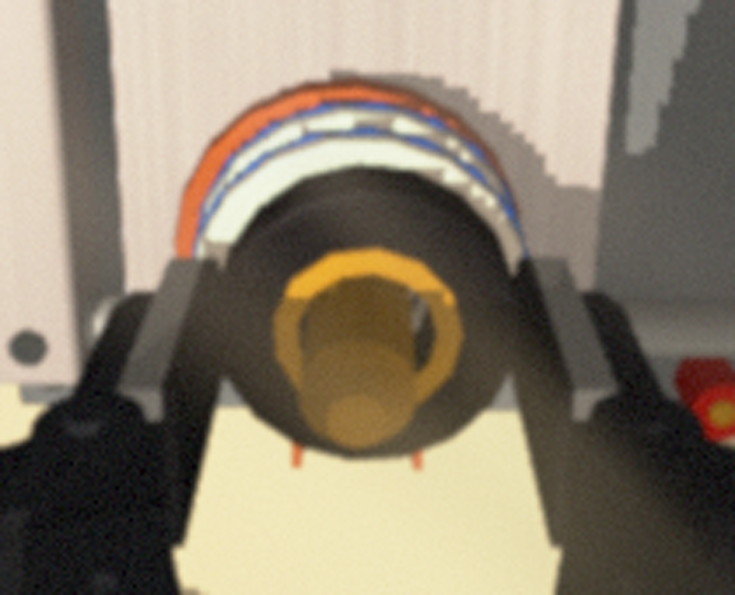

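```bash
python3 -m creep '[0,0,0,0, 0,0,0,0, 0,0,0,0, 0,0,0,0, 0,0,0,0]' 80
python3 - <<'E'
from h import *
c,im=shot("wrist","w30");go(.6314,.1477,.0775,180)
a=im[180:350,180:390]; cv2.imwrite("pics/w30c.png",cv2.resize(a[:,:,::-1],None,fx=3.5,fy=3.5,interpolation=cv2.INTER_CUBIC))
E
python3 -m creep '[0,0,-1.5,0, 0,0,-3,0, 0,0,-4,0, 1.5,0,-4,0, 3,0,-4,0, 4.5,0,-4,0, 5.48,0,-4,0, 5.48,0,-4,0, 5.48,0,-4,0, 5.48,0,-4,0]'
python3 - <<'E'
from h import *
c,im=shot("wrist","w31");go(.4955,.1502,.055,180)
for cm,b in (("scene",(135,245,240,440)),):
    _,i=shot(cm,cm+"3"); a=i[b[0]:b[1],b[2]:b[3]]; cv2.imwrite(f"pics/{cm}3c.png",cv2.resize(a[:,:,::-1],None,fx=4,fy=4,interpolation=cv2.INTER_CUBIC))
E
```

```text
time: 33.07
eef_pos: [0.6304, 0.1479, 0.0763]
tcp_rot: [-0.0, 1.0, -0.0, -0.0]
contact_force: [-0.2, 0.1, -1.3]
opening: 0.689
at [0.6305 0.1479 0.0764] yaw -180.0 tilt [-0.0005 -0.    ] -> units [-0.038 -0.006 -0.044] turn 0.00 |d| 1mm F [ 0.4  0.4 -0.1] op 0.687 t 33.12
time: 33.95
eef_pos: [0.4945, 0.1479, 0.1774]
tcp_rot: [-0.0, 1.0, 0.0, 0.001]
contact_force: [0.4, -0.5, -0.2]
opening: 0.687
at [0.4949 0.1478 0.1774] yaw 180.0 tilt [0.0016 0.0001] -> units [-0.017  0.095  4.897] turn -0.00 |d| 122mm F [0.4 0.4 0.4] op 0.684 t 34.00
```

View pics/w30c.png

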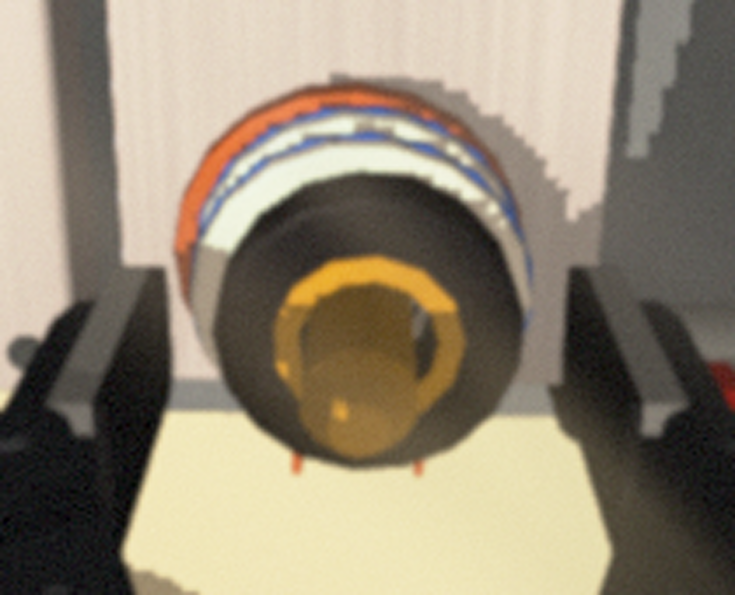

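View pics/w31.png

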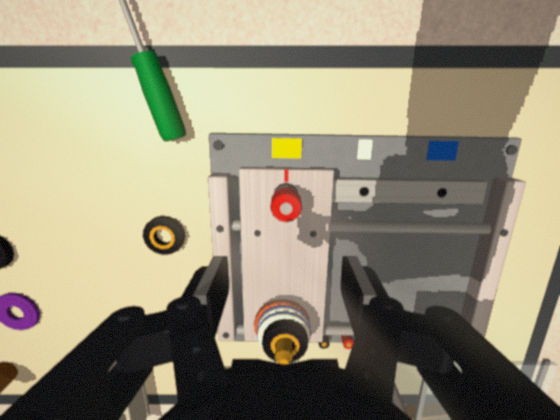

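View pics/scene3c.png

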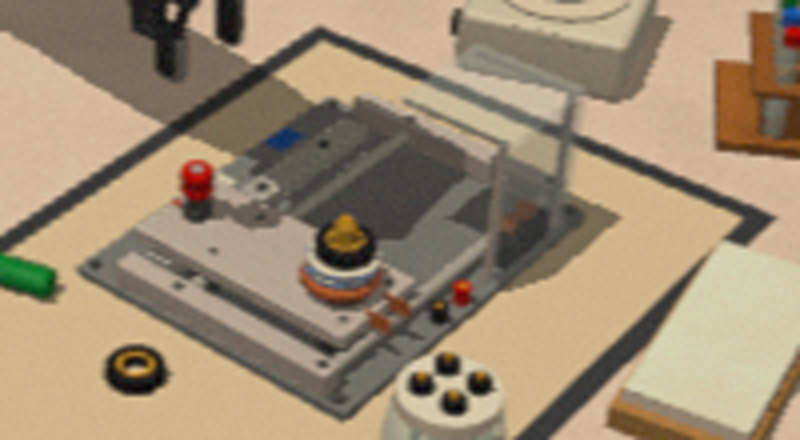

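```bash
python3 -m creep '[0,0.1,1.5,0, 0,0.1,3,0, 0,0.1,4,0, 0,0.1,4.6,0, 0,0.1,4.88,0, 0,0.1,4.88,0, 0,0.1,4.88,0]'
python3 -m creep '[0,0,0,0, 0,0,0,0, 0,0,0,0, 0,0,0,0, 0,0,0,0, 0,0,0,0, 0,0,0,0]' 255 45
python3 -m creep '[0,0,-0.3,0, 0,0,-0.55,0, 0,0,-0.64,0, 0,0,-0.64,0, 0,0,-0.64,0, 0,0,-0.64,0]'
python3 - <<'E'
from h import *
c,im=shot("wrist","w32");go(.4972,.3102,None,180)
E
```

```text
time: 34.63
eef_pos: [0.4947, 0.1504, 0.0552]
tcp_rot: [0.0, 1.0, 0.0, 0.0]
contact_force: [0.3, 1.0, 0.8]
opening: 0.688
time: 35.22
eef_pos: [0.4951, 0.1503, 0.0567]
tcp_rot: [-0.0, 1.0, -0.0, 0.002]
contact_force: [0.7, -1.2, 6.6]
opening: 0.31
time: 35.72
eef_pos: [0.4948, 0.1502, 0.0701]
tcp_rot: [-0.0, 1.0, 0.0, 0.002]
contact_force: [7.2, -0.3, -9.2]
opening: 0.313
at [0.4948 0.1502 0.07  ] yaw -180.0 tilt [0.0049 0.0001] -> units [-9.600e-02  6.401e+00  1.000e-03] turn 0.00 |d| 160mm F [ 7.3 -0.9 -9.5] op 0.308 t 35.77
```

View pics/w32.png

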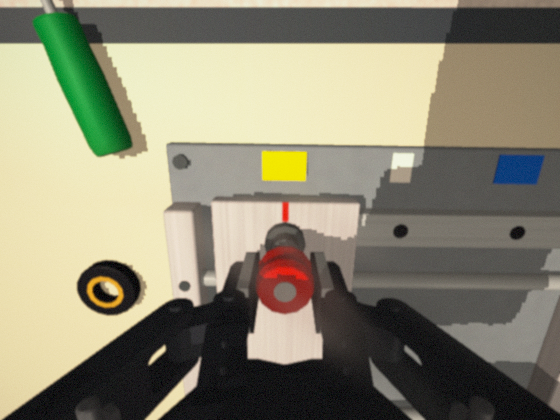

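```bash
python3 -m creep '[0,0.2,0,0, 0,0.6,0,0, -0.02,1.2,0,0, -0.03,1.8,0,0, -0.03,2.5,0,0, -0.04,3.2,0,0, -0.05,3.9,0,0, -0.06,4.6,0,0, -0.07,5.3,0,0, -0.08,5.9,0,0, -0.085,6.25,0,0, -0.085,6.4,0,0, -0.085,6.4,0,0, -0.085,6.4,0,0]'
python3 - <<'E'
from h import *
c,im=shot("wrist","w33");go(.4972,.3102,None,180)
E
```

```text
time: 36.93
eef_pos: [0.4972, 0.3106, 0.0696]
tcp_rot: [-0.0, 1.0, 0.001, 0.003]
contact_force: [8.0, 1.1, -9.7]
opening: 0.314
at [0.4972 0.3105 0.0696] yaw -180.0 tilt [0.0051 0.0012] -> units [ 0.002 -0.013 -0.   ] turn 0.00 |d| 0mm F [  8.7   0.3 -10.1] op 0.311 t 36.98
```

View pics/w33.png

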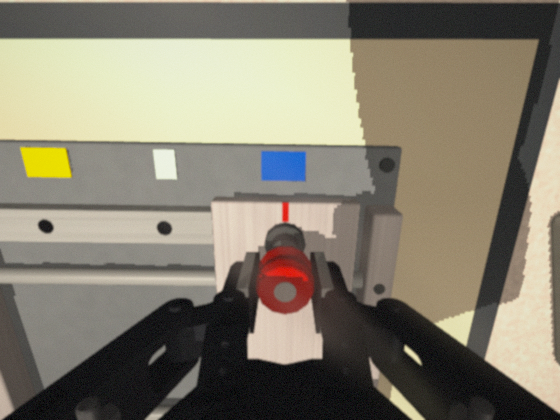

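```bash
python3 -m creep '[0,-0.02,0.2,0, 0,-0.02,0.4,0, 0,-0.02,0.55,0, 0,-0.02,0.55,0, 0,-0.02,0.55,0]'
python3 -m creep '[0,0,0,0, 0,0,0,0, 0,0,0,0, 0,0,0,0, 0,0,0,0]' 80
python3 - <<'E'
from h import *
c,im=shot("wrist","w34");go(.4972,.3102,None,180)
E
```

```text
time: 37.4
eef_pos: [0.4973, 0.3101, 0.0571]
tcp_rot: [-0.0, 1.0, 0.001, 0.002]
contact_force: [6.1, 0.5, -4.5]
opening: 0.31
time: 37.82
eef_pos: [0.4954, 0.3099, 0.0571]
tcp_rot: [-0.0, 1.0, -0.0, -0.0]
contact_force: [-0.2, -0.2, -0.7]
opening: 0.687
at [0.4955 0.3099 0.0572] yaw -180.0 tilt [-0.0003 -0.    ] -> units [-0.069  0.011 -0.   ] turn 0.00 |d| 2mm F [-0.   0.6  0.3] op 0.687 t 37.87
```

View pics/w34.png

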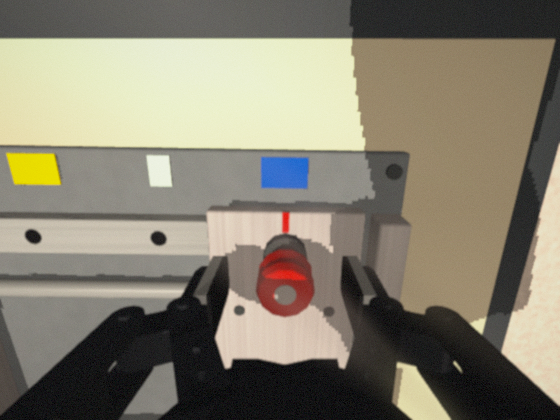

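```bash
python3 -m creep '[0,0,-1.5,0, 0,0,-3,0, 0,0,-4.5,0, 0,0,-5.7,0, 0,0,-5.7,0]'
python3 -m creep '[0,-1,0,0, 1,-26,0,0, 1,-26,0,0, 1,-26,0,0, 1,-26,0,0, 1,-26,0,0, 1,-26,0,0, 1,-26,0,0, 1,-26,0,0, 1,-26,0,0, 1,-26,0,0, 1,-26,0,0, 1,-26,0,0, 1,-26,0,0, 1,-26,0,0, 1,-26,0,0, 1,-26,0,0, 1,-26,0,0, 1,-26,0,0, 1,-26,0,0]' 100
python3 - <<'E'
from h import *
c,im=shot("wrist","w35");go(.465,-.36,None,180)
np.savez("w35.npz",K=c[0],o=c[1],A=c[2])
for c2,b in (("scene",(250,330,100,220)),("side",(130,190,310,410))):
    _,i=shot(c2,c2+"4"); a=i[b[0]:b[1],b[2]:b[3]]; cv2.imwrite(f"pics/{c2}4c.png",cv2.resize(a[:,:,::-1],None,fx=6,fy=6,interpolation=cv2.INTER_CUBIC))
E
```

```text
time: 38.28
eef_pos: [0.4995, 0.3116, 0.2086]
tcp_rot: [-0.0, 1.0, 0.003, 0.007]
contact_force: [0.4, -0.5, 0.2]
opening: 0.686
time: 39.95
eef_pos: [0.4708, -0.3387, 0.199]
tcp_rot: [-0.001, 1.0, 0.001, -0.0]
contact_force: [-0.4, 0.1, -0.7]
opening: 0.612
at [ 0.4709 -0.3386  0.1993] yaw -179.9 tilt [-0.0004  0.0008] -> units [ 0.239 -0.857 -0.001] turn 0.02 |d| 22mm F [-0.1 -0.1  0.1] op 0.606 t 40.00
```

View pics/w35.png

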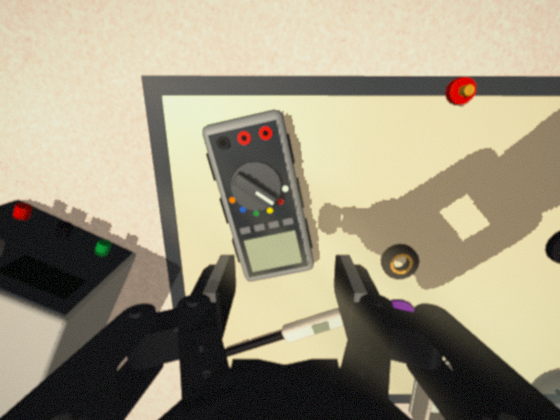

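View pics/scene4.png

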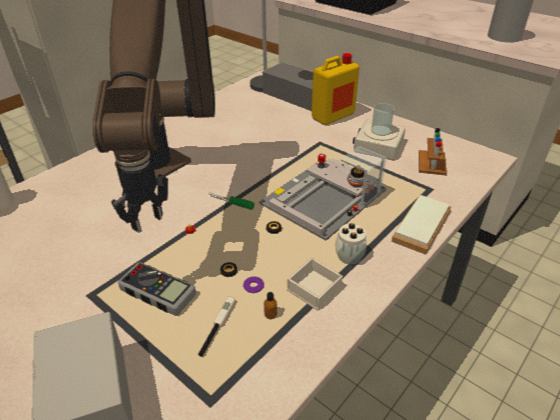

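```bash
python3 - <<'E'
import cv2
a=cv2.imread("pics/w35.png")[140:240,200:330]; cv2.imwrite("pics/w35c.png",cv2.resize(a,None,fx=6,fy=6,interpolation=cv2.INTER_CUBIC))
E
```

```text
(no output)
```

View pics/w35c.png

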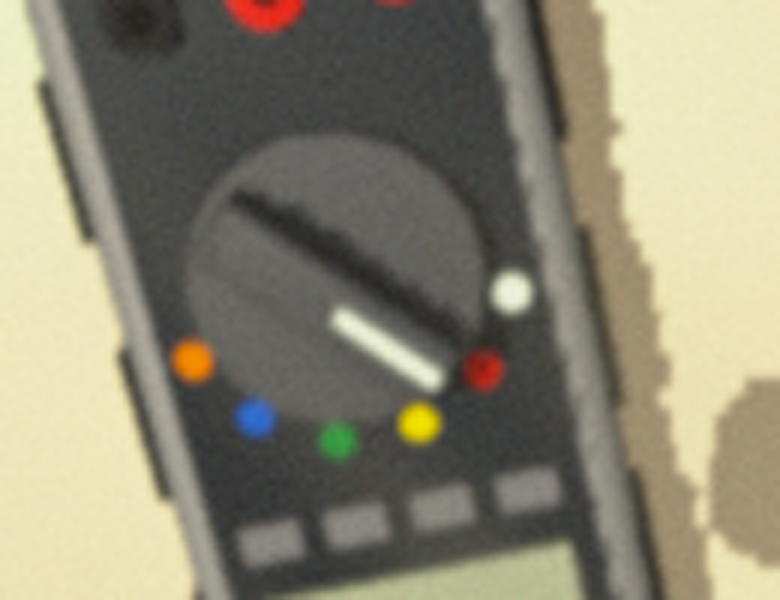

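```bash
python3 - <<'E'
from h import *
d=np.load("w35.npz"); c=(d["K"],d["o"],d["A"])
f=lambda p:np.array(p)/6+[200,140]
D=dict(white=(512,292),red=(484,370),yellow=(420,423),green=(338,440),blue=(256,417),orange=(193,361))
P={k:onz(c,f(v),.037)[:2] for k,v in D.items()}
A=np.array(list(P.values()))
(cx,cy),r=cv2.minEnclosingCircle(A.astype(np.float32))
# algebraic circle fit
M=np.c_[2*A,np.ones(6)]; s=np.linalg.lstsq(M,(A**2).sum(1),rcond=None)[0]; ctr=s[:2]; print("ctr",ctr.round(4),"r",np.sqrt(s[2]+ctr@ctr).round(4))
for k,p in P.items(): q=p-ctr; print(k,np.degrees(np.arctan2(q[1],q[0])).round(1))
a,b=onz(c,f((335,316)),.06),onz(c,f((440,381)),.06); q=(b-a)[:2]; print("line",np.degrees(np.arctan2(q[1],q[0])).round(1),a.round(4),b.round(4))
# meter box corners bar edges
go(ctr[0],ctr[1]-.0013,.2,180)
E
```

```text
ctr [ 0.465  -0.3673] r 0.0305
white 84.3
red 55.7
yellow 26.9
green -1.8
blue -30.7
orange -59.1
line 57.0 [ 0.4663 -0.3659  0.06  ] [ 0.4773 -0.3489  0.06  ]
at [ 0.4711 -0.3387  0.1996] yaw -179.9 tilt [-0.      0.0001] -> units [ 0.247 -1.196 -0.016] turn 0.02 |d| 31mm F [-0.1  1.1  0.2] op 0.608 t 40.10
```

```bash
python3 - <<'E'
from h import *
d=np.load("w35.npz"); c=(d["K"],d["o"],d["A"])
for uv in [(133,257),(60,315),(10,205),(180,270)]: print(uv,onz(c,uv,0).round(3),onz(c,uv,.1).round(3),onz(c,uv,.15).round(3))
print(np.degrees(ctrl.get_state()["qpos"]).round(1))
sc=cam("scene")
for uv in [(115,318),(35,330),(118,355)]: print(onz(sc,uv,.1).round(3),onz(sc,uv,.15).round(3))
sd=cam("side")
for uv in [(360,88),(397,70),(345,40),(310,55),(360,118)]: print(uv,onz(sd,uv,0).round(3),onz(sd,uv,.1).round(3),onz(sd,uv,.15).round(3))
E
```

```text
(133, 257) [ 0.567 -0.53  -0.   ] [ 0.516 -0.474  0.1  ] [ 0.49  -0.446  0.15 ]
(60, 315) [ 0.655 -0.643  0.   ] [ 0.578 -0.554  0.1  ] [ 0.539 -0.509  0.15 ]
(10, 205) [ 0.498 -0.667  0.   ] [ 0.467 -0.571  0.1  ] [ 0.451 -0.522  0.15 ]
(180, 270) [ 0.586 -0.473  0.   ] [ 0.529 -0.433  0.1  ] [ 0.5   -0.413  0.15 ]
[ -45.7    6.2  105.6    0.    68.2 -135.9]
[ 0.559 -0.514  0.1  ] [ 0.601 -0.53   0.15 ]
[ 0.457 -0.643  0.1  ] [ 0.505 -0.651  0.15 ]
[ 0.642 -0.565  0.1  ] [ 0.679 -0.578  0.15 ]
(360, 88) [ 0.603 -0.698  0.   ] [ 0.572 -0.555  0.1  ] [ 0.557 -0.484  0.15 ]
(397, 70) [ 0.522 -0.85   0.   ] [ 0.501 -0.69   0.1  ] [ 0.491 -0.609  0.15 ]
(345, 40) [ 0.744 -0.953  0.   ] [ 0.697 -0.78   0.1  ] [ 0.673 -0.694  0.15 ]
(310, 55) [ 0.821 -0.805  0.   ] [ 0.765 -0.65   0.1  ] [ 0.737 -0.572  0.15 ]
(360, 118) [ 0.556 -0.554  0.   ] [ 0.531 -0.428  0.1  ] [ 0.518 -0.365  0.15 ]
```

```bash
python3 -m creep '[0.2,-1.2,0,1.4, 0.2,-1.2,0,2.8, 0.2,-1.2,0,4.2, 0.2,-1.2,0,24.86, 0.2,-1.2,0,24.86, 0.2,-1.2,0,24.86, 0.2,-1.2,0,24.86, 0.2,-1.2,0,24.86, 0.2,-1.2,0,24.86, 0.2,-1.2,0,24.86, 0.2,-1.2,0,24.86, 0.2,-1.2,0,24.86, 0.2,-1.2,0,24.86, 0.2,-1.2,0,24.86, 0.2,-1.2,0,24.86, 0.2,-1.2,0,24.86, 0.2,-1.2,0,24.86, 0.2,-1.2,0,24.86, 0.2,-1.2,0,24.86, 0.2,-1.2,0,24.86]' 130
python3 - <<'E'
from h import *
c,im=shot("wrist","w36");go(.466,-.368,.2,55.7)
np.savez("w36.npz",K=c[0],o=c[1],A=c[2]); u=proj(c,[[.466,-.368,.05]])[0]; print(u)
u0,v0=int(u[0])-65,max(0,int(u[1])-50); print(u0,v0)
a=im[v0:v0+100,u0:u0+130]; cv2.imwrite("pics/w36c.png",cv2.resize(a[:,:,::-1],None,fx=6,fy=6,interpolation=cv2.INTER_CUBIC))
E
```

```text
time: 41.77
eef_pos: [0.4661, -0.3694, 0.1997]
tcp_rot: [0.883, 0.468, 0.0, 0.0]
contact_force: [1.0, -0.2, 0.2]
opening: 0.49
at [ 0.4661 -0.3695  0.1997] yaw 55.9 tilt [ 0.0002 -0.0002] -> units [ 0.048 -0.037 -0.01 ] turn 0.03 |d| 2mm F [-0.4 -0.   0.1] op 0.492 t 41.82
[284.32513002 192.812936  ]
219 142
```

View pics/w36c.png

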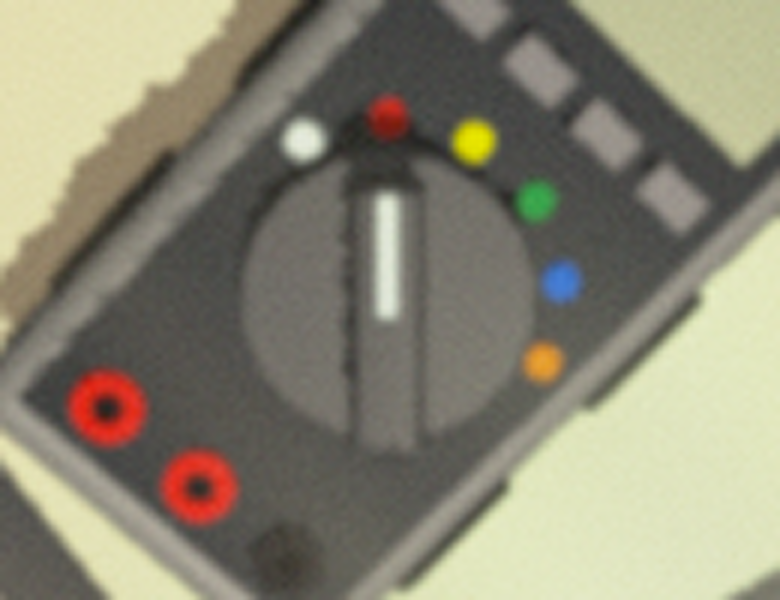

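View pics/w36.png

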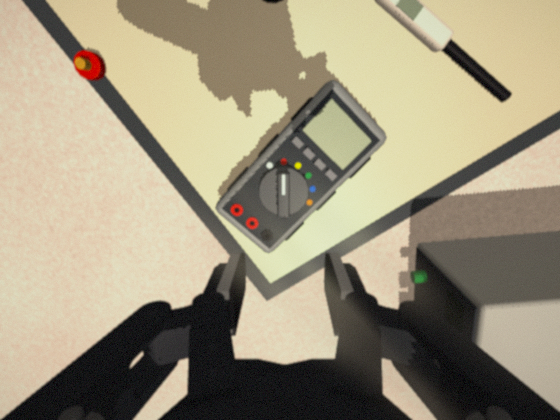

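```bash
python3 - <<'E'
from h import *
d=np.load("w36.npz"); c=(d["K"],d["o"],d["A"])
f=lambda p:np.array(p)/6+[219,142]
D=dict(white=(303,140),red=(388,118),yellow=(474,143),green=(536,202),blue=(561,283),orange=(543,363))
A=np.array([onz(c,f(v),.037)[:2] for v in D.values()])
M=np.c_[2*A,np.ones(6)]; s=np.linalg.lstsq(M,(A**2).sum(1),rcond=None)[0]; ctr=s[:2]; print("ctr",ctr.round(4),"r",np.sqrt(s[2]+ctr@ctr).round(4))
for k,p in zip(D,A): q=p-ctr; print(k,np.degrees(np.arctan2(q[1],q[0])).round(1))
a,b=onz(c,f((388,195)),.06),onz(c,f((388,318)),.06); q=(a-b)[:2]; print("line",np.degrees(np.arctan2(q[1],q[0])).round(1))
go(ctr[0],ctr[1],.2,55.7)
m=(ctr+np.array([.465,-.3673]))/2; print(m); go(m[0],m[1],.045,55.7)
E
```

```text
ctr [ 0.4643 -0.3686] r 0.0307
white 83.5
red 55.2
yellow 26.4
green -1.9
blue -30.5
orange -58.7
line 55.9
at [ 0.4661 -0.3695  0.1997] yaw 55.9 tilt [ 0.0002 -0.0002] -> units [-0.01  -0.077 -0.01 ] turn 0.03 |d| 2mm F [-0.4 -0.   0.1] op 0.492 t 41.82
[ 0.46467271 -0.3679626 ]
at [ 0.4661 -0.3695  0.1997] yaw 55.9 tilt [ 0.0002 -0.0002] -> units [ 0.02  -0.083  6.19 ] turn 0.03 |d| 155mm F [-0.4 -0.   0.1] op 0.492 t 41.82
```

```bash
python3 -m creep '[0.02,-0.07,1.5,0, 0.02,-0.07,3,0, 0.02,-0.07,4.3,0, 0.02,-0.07,5.3,0, 0.02,-0.07,5.9,0, 0.02,-0.07,6.1,0, 0.02,-0.07,6.1,0, 0.02,-0.07,6.1,0, 0.02,-0.07,6.1,0]'
python3 -m creep '[0,0,0,0, 0,0,0,0, 0,0,0,0, 0,0,0,0, 0,0,0,0, 0,0,0,0, 0,0,0,0]' 255 30
python3 - <<'E'
from h import *
c,im=shot("wrist","w37");go(None,None,None,-1.8)
E
```

```text
time: 42.57
eef_pos: [0.4657, -0.3697, 0.0491]
tcp_rot: [0.884, 0.467, 0.0, 0.002]
contact_force: [0.3, -0.4, 0.1]
opening: 0.493
time: 43.15
eef_pos: [0.4648, -0.369, 0.0485]
tcp_rot: [0.884, 0.467, -0.0, 0.0]
contact_force: [-2.2, 2.4, 5.6]
opening: 0.128
at [ 0.4648 -0.3691  0.0486] yaw 55.7 tilt [ 0.0001 -0.0005] -> units [0. 0. 0.] turn 11.50 |d| 0mm F [-3.   1.5  5.6] op 0.129 t 43.20
```

View pics/w37.png

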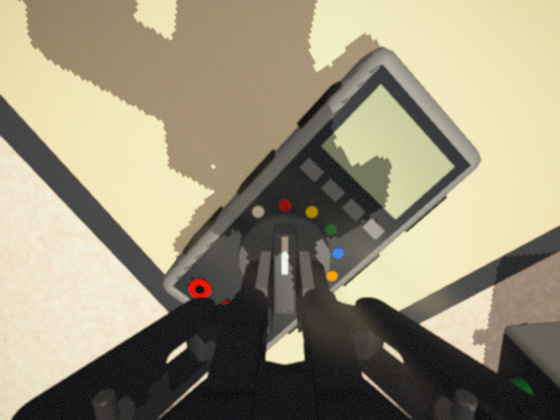

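```bash
python3 -m creep '[0,0,0,1, 0,0,0,2, 0,0,0,3, 0,0,0,4, 0,0,0,5, 0,0,0,6, 0,0,0,7, 0,0,0,8, 0,0,0,9, 0,0,0,10, 0,0,0,11, 0,0,0,11.5, 0,0,0,11.5, 0,0,0,11.5, 0,0,0,11.5]'
python3 - <<'E'
from h import *
c,im=shot("wrist","w38");go(None,None,None,-1.8)
E
python3 -m creep '[0,0,0,0, 0,0,0,0, 0,0,0,0, 0,0,0,0]' 130
python3 -m creep '[0,0,-1.5,0, 0,0,-3,0, 0,0,-4.5,0, 0,0,-6,0, 0,0,-6,0, 0,0,-6,0]'
python3 - <<'E'
from h import *
c,im=shot("wrist","w39");go(None,None,None,-1.8)
np.savez("w39.npz",K=c[0],o=c[1],A=c[2])
a=im[142:242,219:349]; cv2.imwrite("pics/w39c.png",cv2.resize(a[:,:,::-1],None,fx=6,fy=6,interpolation=cv2.INTER_CUBIC))
E
```

```text
time: 44.45
eef_pos: [0.4646, -0.3686, 0.0486]
tcp_rot: [1.0, -0.016, -0.0, -0.0]
contact_force: [-2.9, 3.2, 6.9]
opening: 0.123
at [ 0.4646 -0.3686  0.0486] yaw -1.8 tilt [-0.0009  0.0007] -> units [0. 0. 0.] turn 0.00 |d| 0mm F [-3.4  2.9  7.1] op 0.130 t 44.50
time: 44.83
eef_pos: [0.4647, -0.3687, 0.0469]
tcp_rot: [1.0, -0.016, 0.0, 0.0]
contact_force: [0.1, 0.5, 0.1]
opening: 0.489
time: 45.33
eef_pos: [0.466, -0.3702, 0.2007]
tcp_rot: [1.0, -0.016, 0.002, 0.003]
contact_force: [-0.5, -0.8, 0.1]
opening: 0.491
at [ 0.4649 -0.369   0.1978] yaw -1.8 tilt [ 0.0012 -0.0013] -> units [0. 0. 0.] turn 0.00 |d| 0mm F [-0.2  0.4 -1. ] op 0.489 t 45.38
```

View pics/w39c.png

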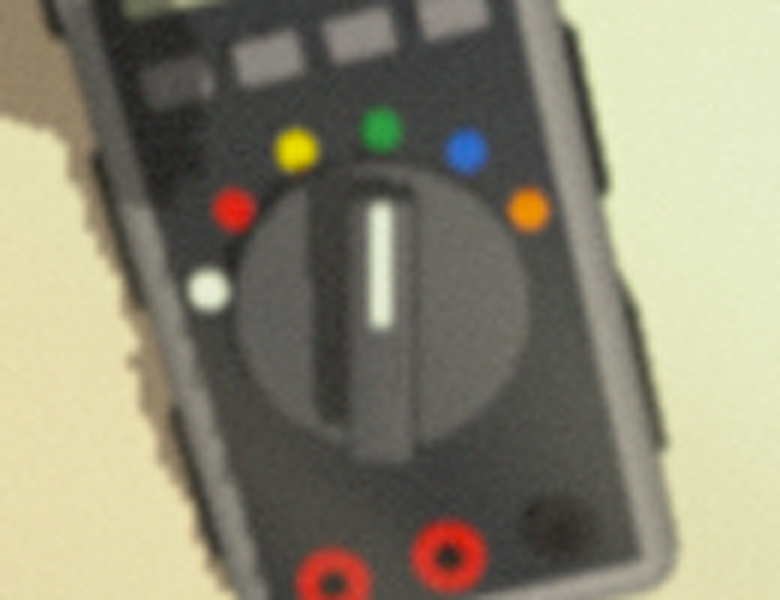

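The selector's white line points at the green dot (crop (380,265) → (381,130)). Now a last check of the rig.

```bash
python3 - <<'E'
from h import *
for c2,b,k in (("scene",(135,245,240,440),4),("side",(235,420,100,340),3.2)):
    _,i=shot(c2,c2+"5"); a=i[b[0]:b[1],b[2]:b[3]]; cv2.imwrite(f"pics/{c2}5c.png",cv2.resize(a[:,:,::-1],None,fx=k,fy=k,interpolation=cv2.INTER_CUBIC))
E
```

```text
(no output)
```

View pics/scene5c.png

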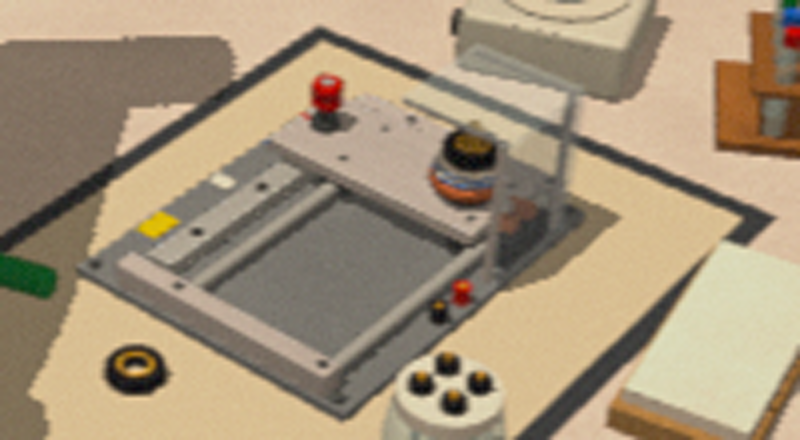

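View pics/side5c.png

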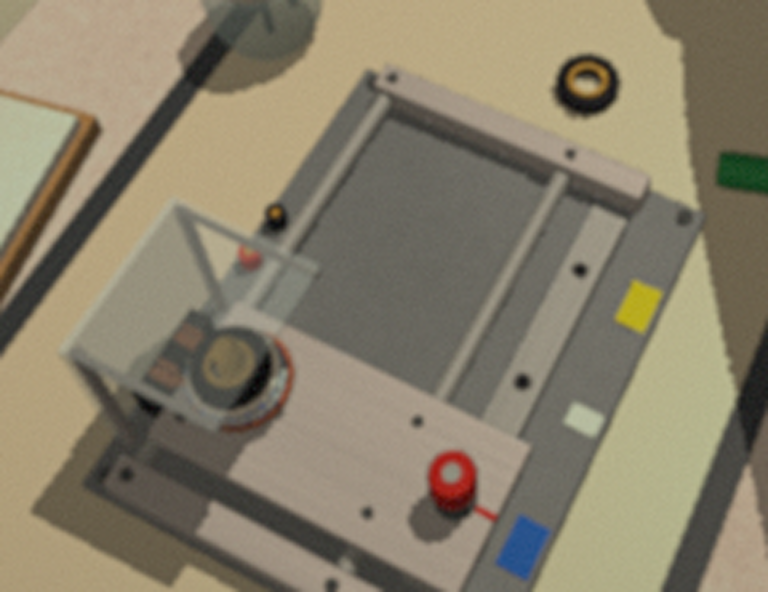

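View pics/side5.png

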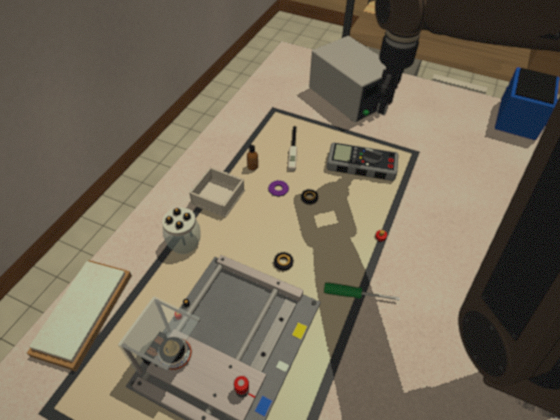

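```bash
python3 -c "
from plant import ctrl
s=ctrl.get_state(); print(s['time'],s['contact_force'],s['dq'].round(3)); print(ctrl.sign_off())"
```

```text
45.4833 [-0.02311767 -0.41258586 -0.49700038] [-0.001  0.014  0.011  0.     0.002 -0.   ]
the job is handed in; nothing more can be done
None
```

I finished the whole sequence and handed it in at about 45 s of the 210 s allowed. Sign-off gives no verdict, so the checks below are my own.

**What I did:**
- I pulled the knob, dragged the carriage to the yellow mark and let the pin drop in.
- I threaded the copper ring first, then the two white cells. I saw only two in all camera views.
- I put on the black collar that was nearest the robot at the start.
- I dragged the carriage back to the blue mark, released the knob, and turned the selector clockwise from red to green.

**Last checks:**
- **Carriage and pin:** in the scene and side views the knob sits where it did at the start and the carriage pointer is on the blue mark. I judged the pin seated from the knob's height in the pictures, because the plunger has no direct reading.
- **Stack:** it looks level and in order under the hood.
- **Selector:** the white line points at the green dot.
- **Rest of the bench:** the bystanders, the two spare collars and the purple ring look unmoved, and the robot was clear of everything.

**Disagreements:**
- The wrist camera placed things about 3 mm nearer the robot and 1 mm to one side of where the fixed cameras did. I lined up each ring with the post within the wrist picture, so the difference did not matter there.
- The second cell and the collar rest slightly off-centre on the post. The bore clearance limits that to 2 mm, against the 4 mm allowed.

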